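# Load the slide drawer, shut it and hold a square in its corner

## Robot

A 6-joint arm with a two-finger parallel gripper is mounted at the origin on a cart in front of the work surface, level with it; the furniture and walls round the work are solid. World frame = base frame: x ahead of the robot, y to its left, z up, the work surface at z = 0. Lengths are in mm, angles in rad, forces in N, time in s.
With the tool pointing down it reaches from about 350 to 975 mm from the base axis. Payload 7.1 kg.
Tool frame: the origin (TCP) lies between the finger pads; the fingertips stand 17 mm ahead of it and the grasp point (between the pads) lies 2 mm behind it (tip_reach is the y of the fingertips in the tool frame, in mm); y points along the fingers, x is the direction in which the jaws open and shut, and the axes are right-handed (so a half turn about y gives the same grasp; the last joint's range is limited). The gripper opens to 88 mm and grips with 3 to 60 N. Pads are 20 mm wide; open, the fingers measure 115 mm over their backs; the gripper's body (75 mm by 178 mm) begins 61 mm behind the grasp point.
Start: joints at [-1.323, 0.423, 1.63, -0, 1.089, -0.019], TCP at [164.797, -602.865, 202.775] pointing down, gripper open.
Joint ranges: [-3, 3], [-0.9, 2.11], [0.09, 2.58], [-1.31, 4.45], [0.11, 2.69], [-2.54, 2.54]. Speed limits (rad/s): [2.39, 2.39, 3.01, 3.14, 3.14, 3.14].

## Interface

Orientations are given as a rotation vector (axis times angle).
In Python, from workcell import get_obs, get_image, camera_model, close_job, silhouettes, tip_of, tip_reach gives the robot as it stands. The module is installed in compiled form; this text tells all that it offers.
- The arm moves only by the tool arm_command, never from a script. Its argument "targets" is a list of rows, each a list of 4 numbers: the shift along the tool's x, y, z in mm, then the turn about the tool's y in rad. A call has 1 to 20 rows; each row shifts and turns the commanded pose from where the row before left it, along the tool's axes as they then stand; what a row does not reach is not made up. A row lasts 1/12 s, in which the tool goes at most 41.7 mm and 7.16 degrees, less where a joint would pass 70% of its speed; a pose out of reach is approached as far as the arm can. A call is refused whole if a number of a shift passes 41.7 or a number of a turn 0.125, either way. A call with a gripper value outside its range is refused whole. "gripper" is the opening in per cent of the stroke, from 0 (shut) to 100 (fully open), set as the call begins (left out, the last holds). The fingers move at their own pace and stop on an object; the grip force is fixed at half the most. Time passes only in rows, so rows that do not move let the fingers close. It gives the time, the measured TCP pose, the force and the opening at its end, in the units of the state.
- get_obs(): the state, without advancing time (a new reading comes with each control period).
- get_image(name): name is "scene" or "top" or "wrist"; returns the picture (400x640x3 uint8, blue, green, red); there is no depth.
- camera_model(name): a dict with "mtx" (3x3 intrinsics, pixels), "position" and "orientation" of the camera in the world. Camera axes: x right, y up, looking along -z (the intrinsics and any distortion apply to the point x, -y, -z); pixel columns grow to the right and rows downward; lengths in mm; the calibration is good to about 2 mm. A picture is of the moment at which its call begins: read the wrist's pose just before it. camera_model takes no time and is no camera call; for the wrist camera it gives the pose at the moment of the call.
- close_job(): hands the job in, once; it reports no verdict.
Trained networks look in the newest picture that a camera, given by its name, has taken for a name from the list of things; names that differ only in an ending like _2 or _b are one class to them, and where a whole thing is asked for, a point or a joint stands for the part that bears it (a point fixed in the world has none). Each returns a list of dicts, best first, with "conf" (0 to 1); they miss things now and then, are a little off and sometimes report something else, mostly with a low value. They report only what shows in the picture. A call takes as long as a camera call. They do not tell look-alikes from the thing itself.
- silhouettes(camera, thing): "pixels" (400x640 bool, what is visible of it) and "at" ([column, row] in pixels, amid what is visible of it).
- tip_of(camera, thing): "at" ([column, row] in pixels: a listed point, or the origin of a listed thing).
The state is a dict: "t": time; "qpos": joint angles; "qvel": joint speeds; "joint_torque": joint torques, N m; "ee_pos": TCP position; "orientation": TCP orientation; "ft_force": force on the tool from outside, world axes, zero at the start; "moment": the same for the moment, N m; "width": finger opening in mm.
Only numpy, scipy, OpenCV 4.12 (cv2) and the standard library are available. Lean on these libraries where they do the work, as an engineer would, in place of code of your own. Each camera call takes 0.05 s, during which the arm holds its last target. There are 200 camera calls.

## Task

Stand the carton of slides upright in the open drawer of the small drawer unit, let go of it and push the drawer fully shut. Then check that the front sits true: take the steel engineer's square by its upright, stand it on the base plate in front of the drawer and slide it into the corner until its back lies flat against the drawer front and its foot lies flat on the plate. Finish while still holding it there, pressed lightly and steadily against both faces; leave the other things alone.

Things in the scene. Friction and masses are not known exactly. Their poses are not given: they have to be found in the camera images.
- drawer_unit: Fixed grey drawer unit, 170 deep (x) x 170 wide (y) x 95 mm high (including its base plate). Origin: on the bench, under the middle of the closed drawer's front face. +x points from that face into the unit, so the drawer opens along -x; z up.
- base_plate: Fixed flat aluminium plate, 8 mm thick, 180 mm wide, under the drawer unit (same origin and axes); it sticks out 155 mm in front of the closed drawer front and its top is 8 mm above the bench. The square drags on it with friction of up to about the force that presses it down, so a backward force alone need not mean that the front is touched.
- corner (a point): Middle of the corner line where the closed drawer's front face meets the top of the base plate; axes as the drawer unit. It does not move with the drawer.
- drawer_slide (a joint): How far the drawer is open, in m: 0 fully shut (rigid stop), 0.15 fully open; starts between 0.13 and 0.15. Slides along the unit's x with about 2 N of friction and stays where left. Open-topped, inside 145 mm (x) x 144 mm (y), side walls 32 mm high; only what stands out in front of the unit's closed front face is uncovered from above.
- drawer_front (a point): Flat front panel of the drawer, 12 mm thick, 168 mm wide, moving with the drawer. This point: lower middle of its outer (front) face, at base plate height; axes as the drawer unit. The panel spans z from 2 to 80 mm above that; in the middle 50 mm of its width a finger notch lowers the top edge to 64 mm.
- drawer_floor (a point): Middle of the drawer's inner floor, 85 mm behind the front's outer face and 18 mm above the bench; moves with the drawer; axes as the drawer unit.
- slide_pack: White closed carton of microscope slides, 32 (x) x 82 (y) x 54 mm (z), 0.14 to 0.28 kg. Origin: centre of its underside. Starts upright on the bench. Standing in the drawer it clears the unit's top by 10 mm.
- square: Steel L-shaped engineer's square standing upright on its broad foot on the bench, about 0.35 kg. Origin: the heel, i.e. middle of the bottom edge of its flat back face; +x points straight out of the back, z up. Foot: x = -100 to 0 mm, 30 mm wide (y), 12 mm high. Upright: x = -38 to 0 mm, 12 mm thick (y), up to z = 112 mm.
- oil_bottle: Bystander: small brown bottle with black cap, 32 mm across, 73 mm high; origin under its centre.
- petri: Bystander: closed petri dish, 70 mm across, 15 mm high; origin under its centre.
- sample_cup_0: Bystander: sample cup with red lid, 66 mm across, 66 mm high; origin under its centre.
Not all that is in view belongs to the job. What is shaped like the slide_pack but green or yellow is not meant.

How it is judged:
By the outcome, as a careful person would: the job done as asked, in the order asked, and still so for the second after the job is handed in, while the arm keeps its last pose, push and grip.
It also fails if it takes over 72 s, if anything falls off the work surface, if the arm or the gripper's body presses on something with over 40 N, if the wrist force passes 120 N, or if a joint passes its speed limit or range.

## Working session

There is one attempt and no reset: what is moved stays moved. The work goes in short steps, Python scripts to look and compute and a tool call to move; the robot and the scene stay as the last step left them, time stands still between calls to the robot, and variables do not carry over. Pictures are saved under pics/ and viewed, about 8 in all and at most 12, crops included, and the job is handed in when it is done.

Besides the shell and the picture viewer there is one more tool, called by a JSON object that holds its "name" and its "arguments", one argument or row to a line. arm_command: Moves the arm, as the interface text tells. Its arguments: {"type":"object","properties":{"targets":{"type":"array","items":{"type":"array","items":{"type":"number"}}},"gripper":{"type":"number"}},"required":["targets"]}

```bash
mkdir -p pics; cat > h.py <<'E'
import numpy as np, cv2
from scipy.spatial.transform import Rotation as R
from workcell import *
def cam(n):
    m=camera_model(n); return m
def rot(o):
    o=np.array(o,float)
    return o if o.shape==(3,3) else R.from_rotvec(o).as_matrix()
def proj(m,P):
    P=np.atleast_2d(P); c=(P-np.array(m["position"]))@rot(m["orientation"]); c=c*[1,-1,-1]
    u=c@np.array(m["mtx"]).T; return u[:,:2]/u[:,2:]
def back(m,px,z):
    d=np.linalg.solve(np.array(m["mtx"]),[px[0],px[1],1])*[1,-1,-1]
    d=rot(m["orientation"])@d; p=np.array(m["position"]); return p+d*(z-p[2])/d[2]
E
python3 - <<'E'
from h import *
for n in ["scene","top"]:
    m=camera_model(n); print(n,{k:np.round(v,3).tolist() if not isinstance(v,str) else v for k,v in m.items()})
    cv2.imwrite(f"pics/{n}0.png",get_image(n))
    for t in ["drawer_unit","corner","drawer_front","drawer_floor","slide_pack","square","oil_bottle","petri","sample_cup_0"]:
        z={"corner":8,"drawer_front":8,"drawer_floor":18}.get(t,0)
        for d in tip_of(n,t)[:4]: print(t,round(d["conf"],2),np.round(d["at"],1),np.round(back(m,d["at"],z),0))
print(get_obs(), tip_reach)
E
```

```text
scene {'mtx': [[462.483, 0.0, 326.875], [0.0, 462.483, 198.724], [0.0, 0.0, 1.0]], 'position': [-73.428, 653.314, 1016.61], 'orientation': [0.36, -0.848, -2.225]}
drawer_unit 0.68 [285.9 211. ] [627. 133.   0.]
corner 0.88 [285.9 208.7] [628. 131.   8.]
drawer_front 0.94 [322.6 228.7] [501. 108.   8.]
drawer_floor 0.89 [303.7 210.7] [579. 106.  18.]
slide_pack 0.96 [308.4 301.2] [368. 286.   0.]
slide_pack 0.93 [260.7 319.7] [413. 401.   0.]
slide_pack 0.62 [382.9 213.7] [422. -57.   0.]
square 0.71 [400.3 187.7] [ 452. -172.   -0.]
square 0.44 [360.9 258.6] [362. 102.   0.]
oil_bottle 0.59 [380.1 137.2] [ 647. -305.    0.]
oil_bottle 0.5 [341.9 153.8] [ 681. -156.    0.]
petri 0.61 [363.4 257. ] [361.  93.   0.]
sample_cup_0 0.85 [378.2 140.8] [ 640. -287.    0.]
top {'mtx': [[514.497, 0.0, 311.015], [0.0, 514.497, 190.449], [0.0, 0.0, 1.0]], 'position': [477.052, 74.559, 1395.495], 'orientation': [0.045, -0.05, -1.593]}
drawer_unit 0.63 [289.8 169.2] [620. 125.   0.]
drawer_unit 0.49 [389.1 149. ] [ 670. -147.    0.]
corner 0.6 [288.9 164.2] [633. 127.   8.]
drawer_front 0.66 [298.
[... 548 characters left out ...]
mple_cup_0 0.58 [439.7 158.4] [ 641. -284.    0.]
{'t': 1.0, 'qpos': array([-1.32303131e+00,  4.23077452e-01,  1.62989653e+00, -1.62410839e-05,
        1.08858563e+00, -1.89828098e-02]), 'qvel': array([-0.00127732,  0.00079717,  0.00191241, -0.00060941,  0.00115407,
       -0.00037314]), 'joint_torque': array([-2.29783545e-03, -5.44588423e+01, -2.74050629e+01,  6.44618925e-02,
        1.66883360e-02, -2.27196045e-05]), 'ee_pos': array([ 164.77616471, -602.88056546,  202.79051648]), 'orientation': array([-1.32368851,  1.01046612, -1.01049431]), 'ft_force': array([-0.44389902,  0.14457555, -0.12248914]), 'moment': array([ 0.00363176, -0.00393926,  0.00535493]), 'width': 87.76482541754888} 17.0
```

View pictures.

```bash
python3 - <<'E'
import cv2
a=cv2.imread("pics/top0.png")[110:310,140:480]; b=cv2.imread("pics/scene0.png")[90:360,200:460]
cv2.imwrite("pics/topc.png",cv2.resize(a,None,fx=2.3,fy=2.3,interpolation=2)); cv2.imwrite("pics/scenec.png",cv2.resize(b,None,fx=2.2,fy=2.2,interpolation=2))
E
```

```text
(no output)
```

View pics/topc.png

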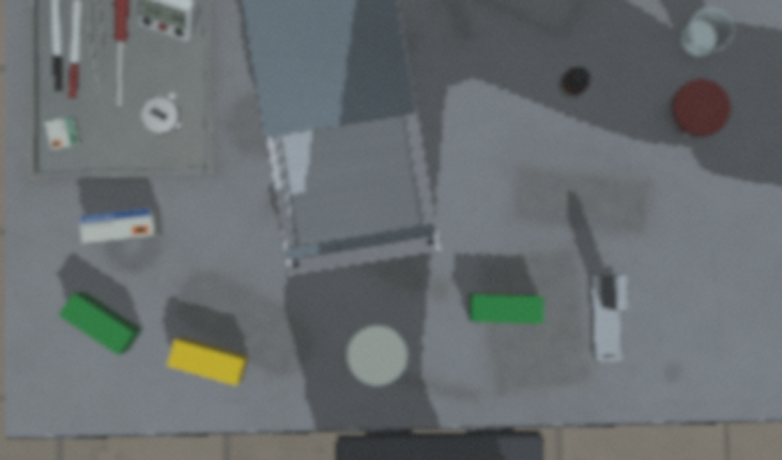

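View pics/scenec.png

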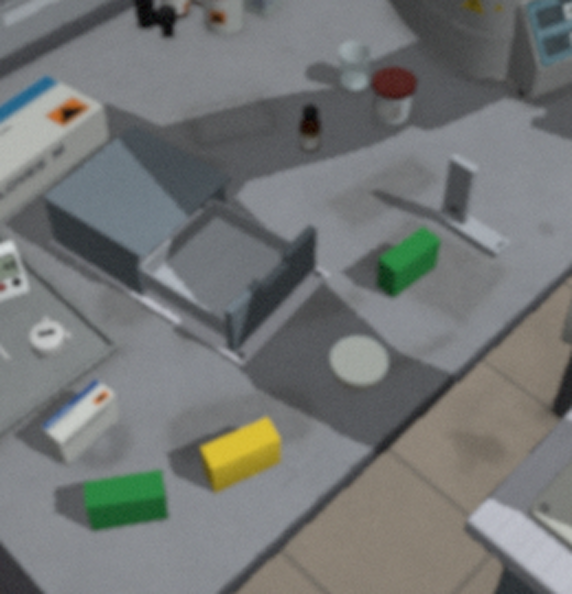

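```bash
cat >> h.py <<'E'
from scipy.optimize import minimize
def box(x0,x1,y0,y1,z0,z1): return np.array([[x,y,z] for x in (x0,x1) for y in (y0,y1) for z in (z0,z1)],float)
def place(P,x,y,a): 
    c,s=np.cos(a),np.sin(a); return P@np.array([[c,s,0],[-s,c,0],[0,0,1]])+[x,y,0]
PACK=[box(-16,16,-41,41,0,54)]
SQ=[box(-100,0,-15,15,0,12),box(-38,0,-6,6,0,112)]
def unit(o):
    o=-o
    return [box(-155,170,-90,90,0,8),box(0,170,-85,85,0,95),box(o,o+12,-84,84,10,72),box(o,o+12,-84,-25,10,88),box(o,o+12,25,84,10,88),box(o,o+157,-74,74,10,50)]
def mask(m,boxes,pose,s=4):
    im=np.zeros((400*s,640*s),np.uint8)
    for b in boxes:
        h=cv2.convexHull(((proj(m,place(b,*pose))+.5)*s).astype(np.float32)); cv2.fillConvexPoly(im,h.astype(np.int32),255)
    return cv2.resize(im,(640,400),interpolation=cv2.INTER_AREA)/255.
def fit(views,boxesf,p0,step,sh=False):
    def cost(p):
        c=0
        for m,S in views:
            M=mask(m,boxesf(p),p[:3]); c+=1-np.minimum(M,S).sum()/np.maximum(M,S).sum()
        return c/len(views)
    p0=np.array(p0,float); n=len(p0)
    sx=np.vstack([p0]+[p0+np.eye(n)[i]*step[i] for i in range(n)])
    r=minimize(cost,p0,method="Nelder-Mead",options=dict(initial_simplex=sx,maxfev=250,xatol=.02,fatol=1e-5)); return r.x,r.fun
def sil(n,t,near=None):
    L=silhouettes(n,t)
    if near is not None: L=sorted(L,key=lambda d:np.hypot(*(np.array(d["at"])-near)))
    d=L[0]; print(n,t,round(d["conf"],2),np.round(d["at"]),d["pixels"].sum()); return d["pixels"].astype(float)
E
cat > f1.py <<'E'
from h import *
C={n:camera_model(n) for n in ("scene","top")}
def go(t,bf,p0,step):
    S={n:sil(n,t,proj(C[n],[[p0[0],p0[1],30]])[0]) for n in C}
    np.savez(f"{t}.npz",**S)
    for sel in (["scene","top"],["scene"],["top"]):
        p,c=fit([(C[n],S[n]) for n in sel],bf,p0,step); print(t,sel,np.round(p[:2],1),round(np.degrees(p[2]),2),p[3:],round(c,3))
    
go("slide_pack",lambda p:PACK,[518,381,0.1],[10,10,.2])
go("square",lambda p:SQ,[500,-170,0.1],[10,10,.2])
go("drawer_unit",lambda p:unit(p[3]),[630,129,.17,140],[10,10,.1,8])
E
python3 - <<'E'
from f1 import *
im=get_image("scene"); u=proj(C["scene"],[[518,381,30]])[0].astype(int); c=im[u[1]-30:u[1]+30,u[0]-40:u[0]+40]
cv2.imwrite("pics/pack.png",cv2.resize(c,None,fx=8,fy=8,interpolation=2))
E
```

```text
scene slide_pack 0.65 [237. 281.] 730
top slide_pack 0.57 [193. 208.] 427
slide_pack ['scene', 'top'] [520.8 384.5] 4.95 [] 0.101
slide_pack ['scene'] [522.3 384.5] 9.13 [] 0.097
slide_pack ['top'] [520.6 384.2] 3.78 [] 0.093
scene square 0.65 [411. 187.] 669
top square 0.9 [403. 245.] 532
square ['scene', 'top'] [ 451.3 -173.1] 1.99 [] 0.082
square ['scene'] [ 452.8 -174.8] 0.46 [] 0.06
square ['top'] [ 449.5 -173.2] 2.27 [] 0.084
scene drawer_unit 0.74 [278. 197.] 6556
top drawer_unit 0.93 [288. 156.] 7540
drawer_unit ['scene', 'top'] [635.  127.8] 8.61 [142.90910599] 0.129
drawer_unit ['scene'] [644.2 120.1] 8.07 [146.31581797] 0.127
drawer_unit ['top'] [631.1 128.4] 7.92 [144.13522318] 0.119
```

View pics/pack.png

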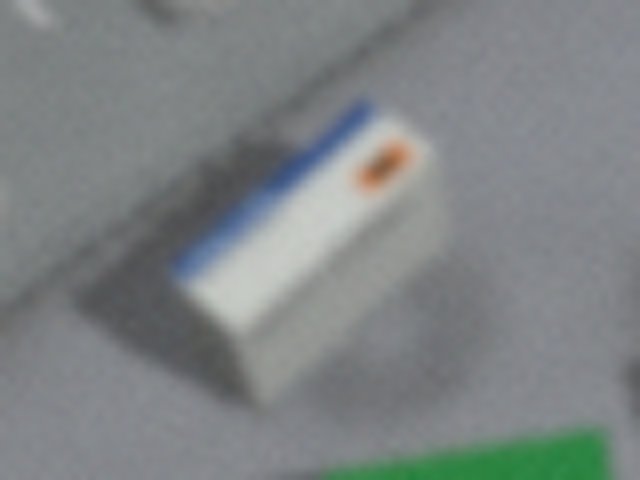

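```bash
cat >> h.py <<'E'
def tool():
    o=get_obs(); M=rot(o["orientation"]); return np.array(o["ee_pos"]),M,o
def togo(P,xdir=None):
    p,M,o=tool(); print("t",round(o["t"],2),"tcp",np.round(p,1),"x",np.round(M[:,0],3),"y",np.round(M[:,1],3),"q",np.round(o["qpos"],2),"F",np.round(o["ft_force"],1),"w",round(o["width"],1))
    for Q in np.atleast_2d(P): print("shift in tool", np.round(M.T@(Q-p),1)); p=Q
    if xdir is not None:
        d=M.T@np.array([np.cos(xdir),np.sin(xdir),0]); a=np.arctan2(-d[2],d[0]); print("turn about y",round(a,4),"alt",round((a+np.pi/2)%np.pi-np.pi/2,4))
E
python3 - <<'E'
from h import *
togo([[480,-100,200],[521,384,160]],np.radians(5))
print(back(camera_model("wrist"),(320,200),0), camera_model("wrist"))
E
```

```text
t 1.35 tcp [ 164.8 -602.9  202.8] x [ 0.264 -0.965  0.   ] y [-0. -0. -1.] q [-1.32  0.42  1.63 -0.    1.09 -0.02] F [-0.1  0.3  1. ] w 87.8
shift in tool [-402.     2.8  436.6]
shift in tool [-456.1   40.   167.2]
turn about y -1.3912 alt -1.3912
[ 132.27892104 -609.91108531    0.        ] {'mtx': array([[312.89872983,   0.        , 321.53506364],
       [  0.        , 312.89872983, 198.01560779],
       [  0.        ,   0.        ,   1.        ]]), 'position': array([ 232.69561231, -584.04479922,  384.05343324]), 'orientation': array([-0.22045501,  0.16678768, -1.29650702])}
```

{"name": "arm_command", "arguments": {
  "targets": [
    [-27,0,29,0],
    [-27,0,29,0],
    [-27,0,29,0],
    [-27,0,29,0],
    [-27,0,29,0],
    [-27,0,29,0],
    [-27,0,29,0],
    [-27,0,29,0],
    [-27,0,29,0],
    [-27,0,29,0],
    [-27,0,29,0],
    [-27,0,29,0],
    [-27,0,29,0],
    [-27,0,29,0],
    [-27,0,29,0],
    [0,0,0,0]
  ]
}}

```text
t: 2.68
ee_pos: [480.9, -92.8, 203.3]
orientation: [-1.323, 1.005, -1.008]
ft_force: [0.6, 0.5, -0.9]
width: 87.8
```

{"name": "arm_command", "arguments": {
  "targets": [
    [0,0,0,-0.12],
    [0,0,0,-0.12],
    [0,0,0,-0.12],
    [0,0,0,-0.12],
    [0,0,0,-0.12],
    [0,0,0,-0.12],
    [0,0,0,-0.12],
    [0,0,0,-0.12],
    [0,0,0,-0.12],
    [0,0,0,-0.12],
    [0,0,0,-0.12],
    [0,0,0,-0.07],
    [0,0,0,0]
  ]
}}

```text
t: 3.77
ee_pos: [477.4, -97.9, 202.8]
orientation: [-1.57, -0.069, 0.069]
ft_force: [0.2, -1.2, 0.5]
width: 88.0
```

```bash
python3 - <<'E'
from h import *
togo([[560,60,220],[521,384,160]],np.radians(5))
E
```

```text
t 3.77 tcp [477.4 -97.9 202.8] x [ 0.996  0.088 -0.   ] y [-0. -0. -1.] q [-0.23  0.22  1.93 -0.    0.99 -0.31] F [ 0.2 -1.2  0.5] w 88.0
shift in tool [ 96.2 -17.2 150. ]
shift in tool [-10.3  60.  326.2]
turn about y 0.0009 alt 0.0009
```

{"name": "arm_command", "arguments": {
  "targets": [
    [19,-3,30,0],
    [19,-3,30,0],
    [19,-3,30,0],
    [19,-3,30,0],
    [19,-3,30,0],
    [0,0,0,0],
    [0,0,0,0]
  ]
}}

```text
t: 4.35
ee_pos: [559.8, 61.2, 217.7]
orientation: [-1.57, -0.068, 0.068]
ft_force: [-0.5, -0.1, 0.2]
width: 88.1
```

```bash
cat >> h.py <<'E'
def edges(im,m,bs,pose):
    for b in bs:
        u=proj(m,place(b,*pose))
        for i in range(8):
            for j in range(i):
                if bin(i^j).count("1")==1: cv2.line(im,tuple(np.round(u[i]*8).astype(int).tolist()),tuple(np.round(u[j]*8).astype(int).tolist()),(0,0,255),1,cv2.LINE_AA,3)
    return im
E
python3 - <<'E'
from h import *
C={n:camera_model(n) for n in ("scene","top","wrist")}
im=get_image("wrist"); cv2.imwrite("pics/w1.png",im)
for t,z in (("corner",8),("drawer_front",8),("drawer_floor",18),("slide_pack",0)):
    for d in tip_of("wrist",t)[:2]: print(t,round(d["conf"],2),np.round(d["at"],1),np.round(back(C["wrist"],d["at"],z),1))
W=sil("wrist","drawer_unit"); S=np.load("drawer_unit.npz"); V={"wrist":W,"scene":S["scene"],"top":S["top"]}
for sel in (["wrist"],["wrist","top","scene"]):
    p,c=fit([(C[n],V[n]) for n in sel],lambda p:unit(p[3]),[633,127,.15,143],[10,10,.1,8]); print(sel,np.round(p[:2],1),round(np.degrees(p[2]),2),p[3:],round(c,3))
L=silhouettes("wrist","slide_pack"); 
for d in L: print(d["conf"],d["at"],d["pixels"].sum())
edges(im,C["wrist"],unit(p[3]),p[:3]); cv2.imwrite("pics/w1e.png",cv2.resize(im,None,fx=1.25,fy=1.25,interpolation=2))
E
```

```text
corner 0.85 [380.4 122.4] [627.1 128.5   8. ]
drawer_front 0.62 [269.2 128. ] [492.8 110.1   8. ]
drawer_floor 0.67 [341.1 122.4] [578.9 124.5  18. ]
slide_pack 0.94 [209.3 245.9] [416.5 -55.6   0. ]
slide_pack 0.62 [238.1 323. ] [ 458.2 -175.2    0. ]
wrist drawer_unit 0.89 [430. 114.] 53693
['wrist'] [626.1 128.3] 8.37 [135.86994308] 0.05
['wrist', 'top', 'scene'] [630.9 126.7] 9.55 [138.86210814] 0.108
0.8 [198.3, 236.0] 1135
```

View pics/w1e.png

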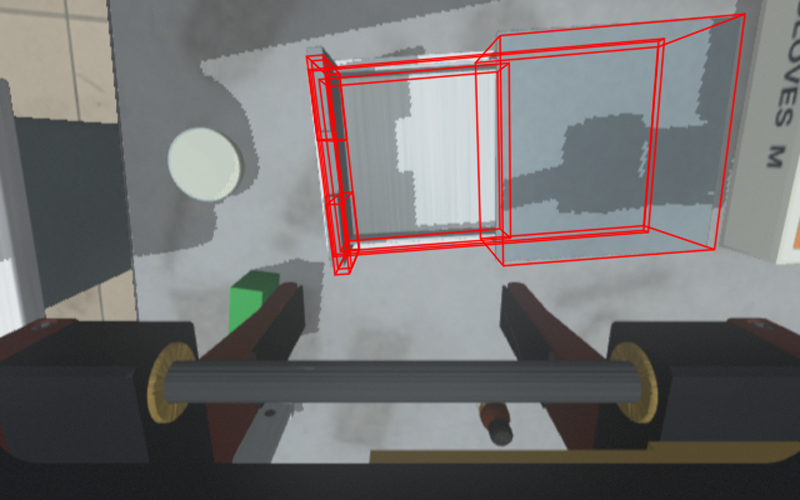

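{"name": "arm_command", "arguments": {
  "targets": [
    [-2,3,37,0],
    [-2,6,37,0],
    [-2,6,37,0],
    [-2,6,37,0],
    [-2,6,37,0],
    [-2,6,37,0],
    [-3,5,37,0],
    [0,0,0,0],
    [0,0,0,0]
  ]
}}

```text
t: 5.45
ee_pos: [521.6, 317.7, 179.3]
orientation: [-1.57, -0.069, 0.07]
ft_force: [0.0, -1.2, 0.7]
width: 88.2
```

```bash
python3 - <<'E'
from h import *
C={n:camera_model(n) for n in ("scene","top","wrist")}
im=get_image("wrist"); cv2.imwrite("pics/w2.png",im)
W=sil("wrist","slide_pack",proj(C["wrist"],[[521,384,30]])[0]); S=np.load("slide_pack.npz"); V={"wrist":W,"scene":S["scene"],"top":S["top"]}
for sel in (["wrist","top","scene"],["wrist"]):
    p,c=fit([(C[n],V[n]) for n in sel],lambda p:PACK,[521,384,.08],[8,8,.1]); print(sel,np.round(p[:2],1),round(np.degrees(p[2]),2),round(c,3))
edges(im,C["wrist"],PACK,p); cv2.imwrite("pics/w2e.png",cv2.resize(im[:260],None,fx=1.25,fy=1.25,interpolation=2))
togo([[p[0],p[1],120],[p[0],p[1],34]],p[2])
E
```

```text
wrist slide_pack 0.74 [328. 112.] 2912
['wrist', 'top', 'scene'] [521.6 386. ] 4.09 0.099
['wrist'] [522.3 386.6] 6.08 0.042
t 5.55 tcp [522.3 315.8 179.8] x [ 0.996  0.085 -0.   ] y [-0.    -0.001 -1.   ] q [ 0.52  0.43  1.68 -0.    1.03  0.44] F [-0.1  0.1 -0.6] w 87.3
shift in tool [ 6.1 59.7 70.5]
shift in tool [ 0. 86.  0.]
turn about y -0.0205 alt -0.0205
```

View pics/w2e.png

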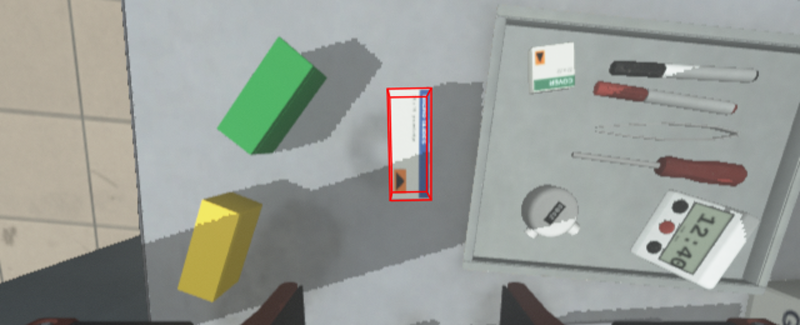

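{"name": "arm_command", "arguments": {
  "targets": [
    [1,10,12,-0.02],
    [1,10,12,0],
    [1,10,12,0],
    [1,10,12,0],
    [1,10,12,0],
    [1,10,11,0],
    [0,0,0,0],
    [0,0,0,0]
  ],
  "gripper": 57
}}

```text
t: 6.22
ee_pos: [520.2, 388.5, 118.5]
orientation: [-1.57, -0.083, 0.086]
ft_force: [-0.1, -0.8, -0.7]
width: 50.5
```

```bash
python3 - <<'E'
from h import *
togo([[522.3,386.6,34]],np.radians(6.08))
E
```

```text
t 6.22 tcp [520.2 388.5 118.5] x [ 0.994  0.107 -0.002] y [-0.002 -0.001 -1.   ] q [ 0.62  0.56  1.63 -0.    0.96  0.52] F [-0.1 -0.8 -0.7] w 50.5
shift in tool [ 2.  84.5 -2.1]
turn about y 0.0013 alt 0.0013
```

{"name": "arm_command", "arguments": {
  "targets": [
    [1,20,-1,0],
    [1,20,0,0],
    [0,20,0,0],
    [0,14,0,0],
    [0,10,0,0],
    [0,0,0,0],
    [0,0,0,0]
  ]
}}

```text
t: 6.8
ee_pos: [523.1, 387.2, 35.9]
orientation: [-1.569, -0.083, 0.083]
ft_force: [0.1, 0.4, -0.2]
width: 49.9
```

{"name": "arm_command", "arguments": {
  "targets": [
    [0,0,0,0],
    [0,0,0,0],
    [0,0,0,0],
    [0,0,0,0],
    [0,0,0,0],
    [0,0,0,0],
    [0,0,0,0],
    [0,0,0,0]
  ],
  "gripper": 0
}}

```text
t: 7.47
ee_pos: [523.0, 387.3, 35.8]
orientation: [-1.569, -0.083, 0.083]
ft_force: [0.4, -0.1, 0.3]
width: 1.6
```

```bash
python3 - <<'E'
from h import *
C={n:camera_model(n) for n in ("scene","top","wrist")}
a=get_image("wrist"); b=get_image("scene"); u=proj(C["scene"],[[521,384,40]])[0].astype(int)
print(u)
c=b[u[1]-60:u[1]+60,u[0]-75:u[0]+75]
cv2.imwrite("pics/v3.png",np.vstack([cv2.resize(a[:330],(600,310)),cv2.resize(c,(360,288),interpolation=2)] if 0 else [cv2.resize(a[:330],(560,289)),cv2.resize(c,(560,300),interpolation=2)]))
for n in C:
    if n!="top":
        for d in silhouettes(n,"slide_pack"): print(n,round(d["conf"],2),np.round(d["at"]),d["pixels"].sum())
E
```

```text
[236 278]
scene 0.96 [235. 285.] 524
scene 0.92 [309. 296.] 787
scene 0.87 [259. 315.] 815
scene 0.79 [381. 210.] 597
wrist 0.79 [103. 327.] 2492
wrist 0.71 [136. 171.] 12614
wrist 0.64 [319. 197.] 4317
```

View pics/v3.png

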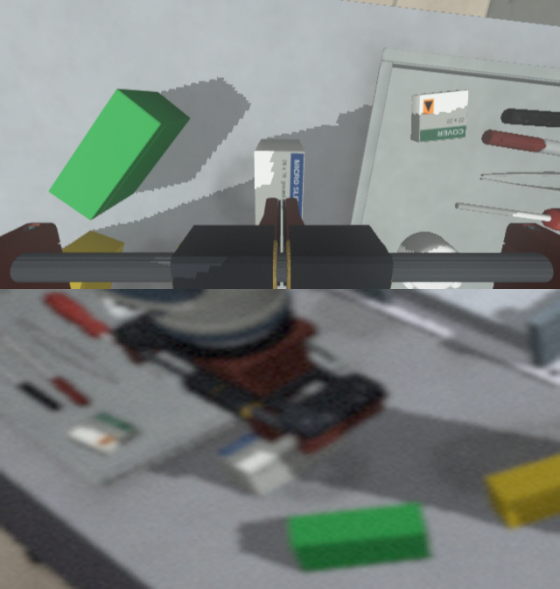

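```bash
python3 - <<'E'
from h import *
m=camera_model("wrist"); togo([0,0,0])
for z in (0,54,70): print(z,[np.round(back(m,(c/.875,r*330/289),z),1) for c,r in ((255,152),(304,152),(259,140),(302,141))])
print(np.round(proj(m,place(PACK[0],522.3,386.6,.106))*[.875,289/330]))
print(m["position"], "tips", np.round(proj(m,[[523,387,19],[523,377,19],[523,397,19],[523,387,36]])*[.875,289/330]))
E
```

```text
t 7.67 tcp [523.  387.3  35.7] x [ 0.994  0.106 -0.   ] y [-0. -0. -1.] q [0.62 0.67 1.65 0.   0.82 0.51] F [ 0.   0.9 -0.1] w 0.4
shift in tool [-561.    35.8 -329.8]
0 [array([499.8, 415.2,   0. ]), array([538.9, 419.4,   0. ]), array([502.1, 425.2,   0. ]), array([536.2, 428. ,   0. ])]
54 [array([503.8, 425.6,  54. ]), array([533.3, 428.8,  54. ]), array([505.6, 433.1,  54. ]), array([531.2, 435.2,  54. ])]
70 [array([505.1, 428.7,  70. ]), array([531.6, 431.5,  70. ]), array([506.7, 435.5,  70. ]), array([529.8, 437.4,  70. ])]
[[261. 233.]
 [255. 271.]
 [259. 139.]
 [252. 152.]
 [298. 233.]
 [302. 271.]
 [299. 139.]
 [305. 152.]]
[516.21611931 457.09444899 217.00763903] tips [[280. 196.]
 [279. 208.]
 [281. 183.]
 [280. 204.]]
```

```bash
python3 - <<'E'
from h import *
a=get_image("wrist"); b=get_image("scene"); t=get_image("top")
c=b[255:310,205:285]; d=a[140:290,200:440]
cv2.imwrite("pics/v4.png",np.vstack([cv2.resize(d,(480,300),interpolation=2),cv2.resize(c,(480,300),interpolation=2)]))
E
```

```text
(no output)
```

View pics/v4.png

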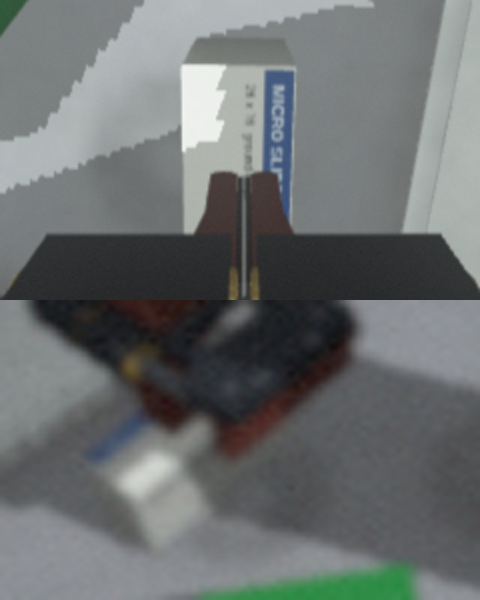

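{"name": "arm_command", "arguments": {
  "targets": [
    [0,0,0,0],
    [0,0,0,0],
    [0,0,0,0],
    [0,0,0,0],
    [0,0,0,0],
    [0,0,0,0]
  ],
  "gripper": 57
}}

```text
t: 8.32
ee_pos: [523.0, 387.3, 35.8]
orientation: [-1.569, -0.083, 0.083]
ft_force: [-0.5, -0.0, -0.4]
width: 36.9
```

```bash
python3 - <<'E'
from h import *
m=camera_model("wrist"); togo([523,387,35])
a=get_image("wrist"); d=a[100:300,180:460].copy()
d=cv2.resize(d,None,fx=2.5,fy=2.5,interpolation=2)
p,M,o=tool()
for s in (-1,1):
    for z,col in ((17,(0,255,0)),(-18,(0,0,255)),(-50,(255,0,255))):
        for e in (-10,10):
            u=(proj(m,p+M@[s*25,z,e])[0]-[180,100])*2.5; cv2.circle(d,tuple(u.astype(int).tolist()),4,col,1); 
cv2.imwrite("pics/v5.png",d)
E
```

```text
t 8.32 tcp [523.  387.3  35.8] x [ 0.994  0.106 -0.   ] y [-0.  0. -1.] q [0.62 0.67 1.65 0.   0.82 0.51] F [-0.5 -0.  -0.4] w 36.9
shift in tool [-0.   0.8 -0.3]
```

View pics/v5.png

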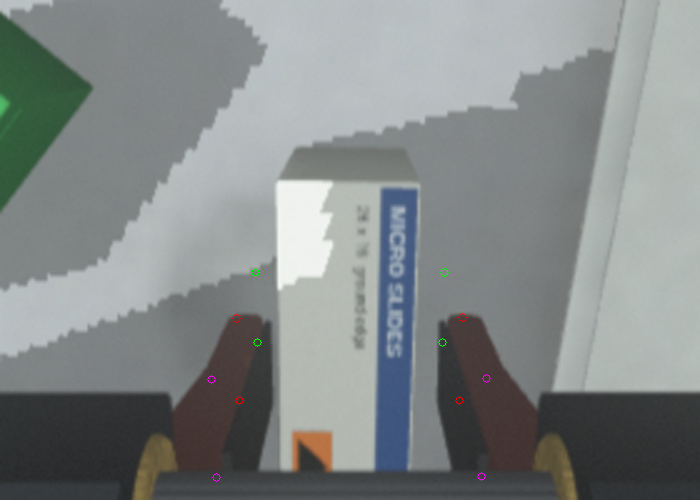

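{"name": "arm_command", "arguments": {
  "targets": [
    [0,0,0,0],
    [0,0,0,0],
    [0,0,0,0],
    [0,4,0,0],
    [0,4,0,0],
    [0,4,0,0],
    [0,0,0,0]
  ],
  "gripper": 57
}}

```text
t: 8.95
ee_pos: [522.3, 386.8, 22.6]
orientation: [-1.57, -0.082, 0.085]
ft_force: [0.2, -0.3, -0.3]
width: 50.1
```

{"name": "arm_command", "arguments": {
  "targets": [
    [0,3,0,0],
    [0,3,0,0],
    [0,2,0,0],
    [0,0,0,0]
  ]
}}

```text
t: 9.28
ee_pos: [522.7, 387.1, 15.2]
orientation: [-1.57, -0.083, 0.084]
ft_force: [-0.1, -0.5, -0.7]
width: 50.0
```

```bash
python3 - <<'E'
from h import *
import workcell
print(workcell.tip_reach)
m=camera_model("wrist"); togo([523,387,35])
a=get_image("wrist"); d=a[100:300,180:460].copy()
d=cv2.resize(d,None,fx=2.5,fy=2.5,interpolation=2)
p,M,o=tool()
for s in (-1,1):
    for z,col in ((17,(0,255,0)),(-18,(0,0,255))):
        for e in (-10,10):
            u=(proj(m,p+M@[s*o["width"]/2,z,e])[0]-[180,100])*2.5; cv2.circle(d,tuple(u.astype(int).tolist()),4,col,1); 
cv2.imwrite("pics/v6.png",d)
E
```

```text
17.0
t 9.28 tcp [522.7 387.1  15.2] x [ 0.994  0.106 -0.001] y [-0.001 -0.    -1.   ] q [0.62 0.7  1.66 0.   0.78 0.51] F [-0.1 -0.5 -0.7] w 50.0
shift in tool [  0.3 -19.8  -0.1]
```

View pics/v6.png

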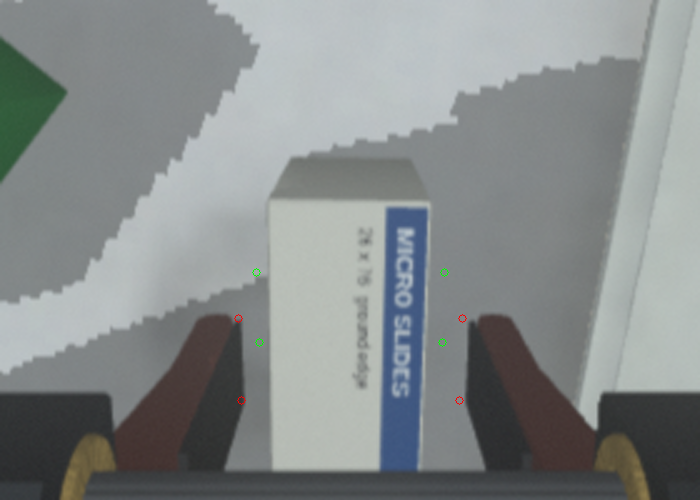

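{"name": "arm_command", "arguments": {
  "targets": [
    [0,3,0,0],
    [0,3,0,0],
    [0,3,0,0],
    [0,2,0,0],
    [0,0,0,0]
  ]
}}

```text
t: 9.75
ee_pos: [522.7, 387.0, 4.2]
orientation: [-1.57, -0.083, 0.084]
ft_force: [-0.1, -0.2, -0.4]
width: 49.9
```

{"name": "arm_command", "arguments": {
  "targets": [
    [0,0,0,0],
    [0,0,0,0],
    [0,0,0,0],
    [0,0,0,0],
    [0,0,0,0],
    [0,0,0,0],
    [0,0,0,0]
  ],
  "gripper": 0
}}

```text
t: 10.33
ee_pos: [522.9, 387.3, 4.9]
orientation: [-1.569, -0.083, 0.083]
ft_force: [-1.6, -0.4, 1.1]
width: 31.0
```

{"name": "arm_command", "arguments": {
  "targets": [
    [0,-8,0,0],
    [0,-20,0,0],
    [0,-30,0,0],
    [0,-30,0,0],
    [0,-30,0,0],
    [0,-12,0,0],
    [0,0,0,0],
    [0,0,0,0]
  ]
}}

```text
t: 11.0
ee_pos: [522.9, 387.3, 134.7]
orientation: [-1.569, -0.084, 0.083]
ft_force: [-0.4, -0.0, -1.1]
width: 30.7
```

{"name": "arm_command", "arguments": {
  "targets": [
    [1,0,-20,0.05],
    [1,0,-31,0.0],
    [1,0,-31,0.0],
    [2,0,-31,0.0],
    [2,0,-31,0.0],
    [2,0,-31,0],
    [2,0,-31,0],
    [1,0,-31,0],
    [1,0,-20,0],
    [0,0,-10,0],
    [0,0,0,0]
  ]
}}

```text
t: 11.92
ee_pos: [550.7, 119.7, 132.9]
orientation: [-1.571, -0.039, 0.045]
ft_force: [-0.3, -0.2, -2.0]
width: 30.8
```

{"name": "arm_command", "arguments": {
  "targets": [
    [0,0,0,0.1],
    [0,0,0,0.115],
    [0,0,0,0.115],
    [0,0,0,0.115],
    [0,0,0,0.115],
    [0,0,0,0.115],
    [0,0,0,0.115],
    [0,0,0,0.115],
    [0,0,0,0.115],
    [0,0,0,0.115],
    [0,0,0,0.115],
    [0,0,0,0.115],
    [0,0,0,0.115],
    [0,0,0,0],
    [0,0,0,0]
  ]
}}

```text
t: 13.17
ee_pos: [551.4, 122.7, 134.0]
orientation: [-1.278, 1.098, -1.096]
ft_force: [0.1, -0.7, -2.0]
width: 30.8
```

```bash
python3 - <<'E'
from h import *
togo([[564.9,119.3,110]],np.radians(-81.6))
W=camera_model("wrist"); im=get_image("wrist"); cv2.imwrite("pics/w3.png",im)
for t,z in (("corner",8),("drawer_front",8),("drawer_floor",18)):
    for d in tip_of("wrist",t)[:1]: print(t,round(d["conf"],2),np.round(d["at"],1),np.round(back(W,d["at"],z),1))
edges(im,W,unit(135.9)[1:],[626.1,128.3,np.radians(8.37)]); cv2.imwrite("pics/w3e.png",im)
E
```

```text
t 13.17 tcp [551.4 122.7 134. ] x [ 0.151 -0.989 -0.   ] y [-0.001 -0.    -1.   ] q [0.2  0.43 1.81 0.   0.9  1.62] F [ 0.1 -0.7 -2. ] w 30.8
shift in tool [ 5.4 24.  12.9]
turn about y 0.0047 alt 0.0047
drawer_front 0.69 [322.8 111.1] [625.2 132.8   8. ]
drawer_floor 0.92 [327.1 165.6] [576.  121.1  18. ]
```

View pics/w3e.png

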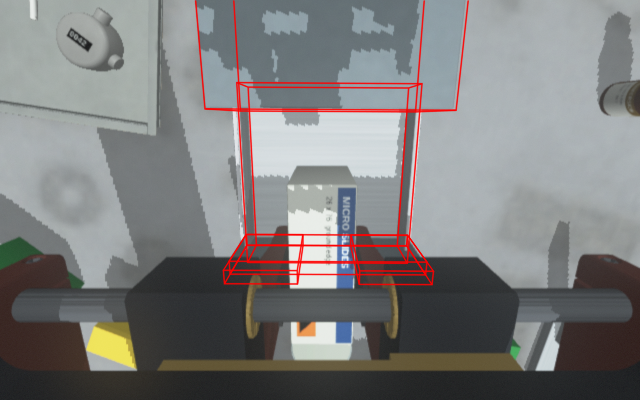

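{"name": "arm_command", "arguments": {
  "targets": [
    [3,8,7,0],
    [2,20,6,0.005],
    [0,25,0,0],
    [0,20,0,0],
    [0,10,0,0],
    [0,0,0,0],
    [0,0,0,0]
  ]
}}

```text
t: 13.95
ee_pos: [565.6, 118.4, 51.4]
orientation: [-1.274, 1.105, -1.104]
ft_force: [-0.2, 0.7, -0.9]
width: 30.7
```

```bash
python3 - <<'E'
from h import *
togo([[564.9,119.3,24]],np.radians(-81.6))
E
```

```text
t 13.95 tcp [565.6 118.4  51.4] x [ 0.142 -0.99   0.   ] y [-0.001 -0.    -1.   ] q [0.19 0.57 1.82 0.   0.76 1.61] F [-0.2  0.7 -0.9] w 30.7
shift in tool [-1.  27.4 -0.5]
turn about y -0.0046 alt -0.0046
```

{"name": "arm_command", "arguments": {
  "targets": [
    [0,8,0,0],
    [0,8,0,0],
    [0,6,0,0],
    [0,3,0,0],
    [0,1,0,0],
    [0,0,0,0],
    [0,0,0,0]
  ]
}}

```text
t: 14.53
ee_pos: [565.6, 118.6, 25.9]
orientation: [-1.273, 1.104, -1.104]
ft_force: [-0.9, -0.6, -1.2]
width: 30.9
```

{"name": "arm_command", "arguments": {
  "targets": [
    [0,1,0,0],
    [0,1,0,0],
    [0,0,0,0]
  ]
}}

```text
t: 14.78
ee_pos: [565.5, 118.6, 23.8]
orientation: [-1.273, 1.104, -1.104]
ft_force: [0.0, -0.1, -1.6]
width: 30.9
```

{"name": "arm_command", "arguments": {
  "targets": [
    [0,1,0,0],
    [0,0,0,0],
    [0,0,0,0]
  ]
}}

```text
t: 15.03
ee_pos: [565.7, 118.6, 22.9]
orientation: [-1.273, 1.104, -1.104]
ft_force: [0.7, 0.4, -1.4]
width: 30.8
```

```bash
python3 - <<'E'
from h import *
for i in range(4):
    camera_model("top"); get_image("top"); o=get_obs(); print(np.round(o["ft_force"],1),np.round(o["ee_pos"],1))
E
```

```text
[ 0.8 -0.  -0.7] [565.7 118.6  22.9]
[ 0.4  0.1 -0.8] [565.7 118.6  22.9]
[ 0.8  0.6 -0.2] [565.7 118.6  22.9]
[ 0.   0.1 -0.6] [565.7 118.6  22.9]
```

{"name": "arm_command", "arguments": {
  "targets": [
    [0,0.5,0,0],
    [0,0,0,0]
  ]
}}

```text
t: 15.4
ee_pos: [565.8, 118.6, 22.8]
orientation: [-1.273, 1.104, -1.104]
ft_force: [-0.7, 0.9, 3.9]
width: 30.9
```

{"name": "arm_command", "arguments": {
  "targets": [
    [0,0,0,0],
    [0,0,0,0],
    [0,0,0,0],
    [0,0,0,0],
    [0,0,0,0]
  ],
  "gripper": 60
}}

```text
t: 15.82
ee_pos: [565.4, 118.5, 22.2]
orientation: [-1.273, 1.104, -1.104]
ft_force: [0.3, 0.1, -0.4]
width: 52.3
```

{"name": "arm_command", "arguments": {
  "targets": [
    [0,-8,0,0],
    [0,-15,0,0],
    [0,-25,0,0],
    [0,-30,0,0],
    [0,-30,0,0],
    [0,0,-35,0],
    [0,0,-40,0],
    [0,0,-40,0],
    [0,0,-15,0],
    [0,0,0,0],
    [0,0,0,0]
  ]
}}

```text
t: 16.73
ee_pos: [437.2, 100.3, 131.2]
orientation: [-1.272, 1.103, -1.105]
ft_force: [0.9, -0.0, 0.5]
width: 52.7
```

```bash
cat > look.py <<'E'
from h import *
from scipy.optimize import least_squares
W=camera_model("wrist"); im=get_image("wrist"); cv2.imwrite("pics/wl.png",im)
for t,z in (("corner",8),("drawer_front",8),("drawer_floor",18),("slide_pack",18)):
    for d in tip_of("wrist",t)[:2]: print(t,round(d["conf"],2),np.round(d["at"],1),np.round(back(W,d["at"],z),1))
L=silhouettes("wrist","slide_pack"); print([(round(d["conf"],2),np.round(d["at"]),d["pixels"].sum()) for d in L])
D=sil("wrist","drawer_unit")
p,c=fit([(W,D)],lambda p:unit(p[3]),[626,128.3,.146,136],[5,5,.05,5]); print("unit",np.round(p[:2],1),round(np.degrees(p[2]),2),p[3:],round(c,3))
E
python3 - <<'E'
from look import *
togo([[478,100,45]],np.radians(-81.6))
E
```

```text
drawer_front 0.94 [320.1 132.6] [491.5 109.5   8. ]
slide_pack 0.86 [ 11.5 166.8] [419.2 394.5  18. ]
slide_pack 0.81 [136.6 225.8] [376.1 277.6  18. ]
[(0.91, array([ 22., 185.]), np.int64(2437)), (0.84, array([322.,  46.]), np.int64(4033)), (0.68, array([476., 234.]), np.int64(4429)), (0.58, array([107., 234.]), np.int64(5361))]
wrist drawer_unit 0.89 [300.  80.] 23349
unit [639.9 134.4] 8.47 [150.57900671] 0.183
t 17.08 tcp [437.5 100.3 130.1] x [ 0.141 -0.99  -0.   ] y [ 0.  0. -1.] q [0.2  0.28 2.06 0.   0.8  1.63] F [-0.9 -0.5 -0.1] w 53.0
shift in tool [ 6.  85.1 40. ]
turn about y -0.0049 alt -0.0049
```

{"name": "arm_command", "arguments": {
  "targets": [
    [0,20,8,0],
    [0,25,8,0],
    [0,25,8,0],
    [0,14,7,0],
    [0,10,0,0],
    [0,0,0,0],
    [0,0,0,0]
  ],
  "gripper": 0
}}

```text
t: 17.67
ee_pos: [466.9, 104.4, 35.9]
orientation: [-1.274, 1.105, -1.104]
ft_force: [-0.3, -0.2, 0.5]
width: 9.5
```

{"name": "arm_command", "arguments": {
  "targets": [
    [0,0,4,0],
    [0,0,4,0],
    [0,0,4,0],
    [0,0,4,0],
    [0,0,4,0],
    [0,0,4,0],
    [0,0,4,0],
    [0,0,0,0]
  ]
}}

```text
t: 18.33
ee_pos: [496.5, 108.7, 36.4]
orientation: [-1.272, 1.103, -1.105]
ft_force: [-0.2, 0.1, 0.1]
width: 0.5
```

```bash
python3 - <<'E'
from h import *
togo([[626.2-9.9,128.4-1.4,36]],np.radians(-81.6))
T=camera_model("top"); get_image("top")
S=sil("top","slide_pack",proj(T,[[565,119,60]])[0])
p,c=fit([(T,S)],lambda p:[PACK[0]+[0,0,18]],[565,119,-1.42],[5,5,.1]); print(np.round(p,2),c)
W=camera_model("wrist");get_image("wrist")
for d in tip_of("wrist","drawer_front"): print(d["conf"],back(W,d["at"],8))
E
```

```text
t 18.33 tcp [496.5 108.7  36.4] x [ 0.141 -0.99  -0.   ] y [ 0.001  0.    -1.   ] q [ 0.19  0.52  1.98 -0.    0.64  1.62] F [-0.2  0.1  0.1] w 0.5
shift in tool [ -1.2   0.6 121.2]
turn about y -0.0048 alt -0.0048
top slide_pack 0.83 [292. 180.] 297
[582.32 118.63  -1.41] 0.29774458523304703
0.97 [509.83099959 112.7318834    8.        ]
0.63 [583.83818008 120.94693871   8.        ]
```

{"name": "arm_command", "arguments": {
  "targets": [
    [0,0,5,0],
    [0,0,8,0],
    [0,0,9,0],
    [0,0,9,0],
    [0,0,9,0],
    [0,0,9,0],
    [0,0,9,0],
    [0,0,9,0],
    [0,0,9,0],
    [0,0,9,0],
    [0,0,9,0],
    [0,0,7,0],
    [0,0,5,0],
    [0,0,3,0],
    [0,0,0,0]
  ]
}}

```text
t: 19.78
ee_pos: [604.5, 124.1, 36.6]
orientation: [-1.271, 1.103, -1.105]
ft_force: [0.3, 0.1, -0.1]
width: 0.2
```

{"name": "arm_command", "arguments": {
  "targets": [
    [0,0,2,0],
    [0,0,2,0],
    [0,0,2,0],
    [0,0,0,0]
  ]
}}

```text
t: 20.12
ee_pos: [609.6, 124.8, 36.5]
orientation: [-1.272, 1.104, -1.104]
ft_force: [-0.1, -0.4, 0.6]
width: 0.8
```

{"name": "arm_command", "arguments": {
  "targets": [
    [0,0,2,0],
    [0,0,2,0],
    [0,0,0,0]
  ]
}}

```text
t: 20.37
ee_pos: [613.5, 125.4, 36.4]
orientation: [-1.272, 1.104, -1.104]
ft_force: [-0.3, -0.5, 0.6]
width: 0.4
```

{"name": "arm_command", "arguments": {
  "targets": [
    [0,0,2,0],
    [0,0,0,0]
  ]
}}

```text
t: 20.53
ee_pos: [614.5, 125.5, 36.1]
orientation: [-1.274, 1.105, -1.104]
ft_force: [-3.8, -1.5, 2.5]
width: 0.5
```

{"name": "arm_command", "arguments": {
  "targets": [
    [0,0,2,0],
    [0,0,0,0]
  ]
}}

```text
t: 20.7
ee_pos: [614.3, 125.5, 36.0]
orientation: [-1.277, 1.108, -1.102]
ft_force: [-10.3, -0.6, 8.6]
width: 0.3
```

{"name": "arm_command", "arguments": {
  "targets": [
    [0,0,-4,0],
    [0,0,-15,0],
    [0,0,-25,0],
    [0,-15,-20,0],
    [0,-35,0,0],
    [0,-35,0,0],
    [0,-25,0,0],
    [0,0,0,0]
  ],
  "gripper": 60
}}

```text
t: 21.37
ee_pos: [557.9, 117.6, 152.0]
orientation: [-1.264, 1.097, -1.109]
ft_force: [1.1, 0.3, 0.7]
width: 50.0
```

{"name": "arm_command", "arguments": {
  "targets": [
    [15,0,-12,0],
    [28,0,-23,0],
    [28,0,-23,0],
    [28,0,-23,0],
    [28,0,-23,0],
    [28,0,-23,0],
    [28,0,-23,0],
    [28,0,-23,0],
    [28,0,-23,0],
    [15,0,-13,0.06],
    [0,0,0,0.05],
    [0,0,0,0],
    [0,0,0,0]
  ]
}}

```text
t: 22.45
ee_pos: [382.9, -164.5, 146.1]
orientation: [-1.224, 1.185, -1.186]
ft_force: [0.0, 0.6, 0.2]
width: 52.7
```

```bash
cat > lsq.py <<'E'
from h import *
def run(p0=(451.3,-173.1,.035),name=None):
    C={n:camera_model(n) for n in ("scene","top","wrist")}
    im=get_image("wrist"); W=sil("wrist","square",proj(C["wrist"],[[p0[0]-25,p0[1],50]])[0]); S=np.load("square.npz"); V={"wrist":W,"scene":S["scene"],"top":S["top"]}
    for sel in (["wrist","top","scene"],["wrist"]):
        p,c=fit([(C[n],V[n]) for n in sel],lambda p:SQ,p0,[8,8,.1]); print(sel,np.round(p[:2],1),round(np.degrees(p[2]),2),round(c,3))
    if name: edges(im,C["wrist"],SQ,p); cv2.imwrite(name,im)
    g=place(np.array([[-19.,0,0]]),*p)[0]; print("grasp",np.round(g,1)); togo([[g[0],g[1],115],[g[0],g[1],50]],p[2]-np.pi/2)
E
python3 - <<'E'
import lsq; lsq.run(name="pics/sq.png")
E
```

```text
wrist square 0.58 [335. 167.] 2900
['wrist', 'top', 'scene'] [ 451.6 -173. ] 1.16 0.091
['wrist'] [ 453.3 -172.5] 0.65 0.041
grasp [ 434.3 -172.7    0. ]
t 22.55 tcp [ 383.  -163.9  146.1] x [ 0.034 -0.999  0.   ] y [ 0. -0. -1.] q [-0.43  0.21  2.12  0.    0.82  1.1 ] F [ 0.7 -0.2  1. ] w 53.0
shift in tool [10.6 31.1 50.9]
shift in tool [-0. 65. -0.]
turn about y 0.0226 alt 0.0226
```

{"name": "arm_command", "arguments": {
  "targets": [
    [3,5,15,0.023],
    [3,8,18,0],
    [4,8,18,0],
    [0,5,0,0],
    [0,0,0,0],
    [0,0,0,0]
  ],
  "gripper": 60
}}

```text
t: 23.05
ee_pos: [432.8, -172.4, 119.7]
orientation: [-1.215, 1.203, -1.2]
ft_force: [-0.8, 0.9, -0.5]
width: 52.9
```

```bash
python3 - <<'E'
from h import *
togo([[434.3,-172.7,53]],np.radians(-89.35))
E
```

```text
t 23.05 tcp [ 432.8 -172.4  119.7] x [ 0.01  -1.    -0.001] y [-0.002  0.001 -1.   ] q [-0.4   0.32  2.03 -0.    0.79  1.16] F [-0.8  0.9 -0.5] w 52.9
shift in tool [ 0.3 66.7  1.7]
turn about y -0.001 alt -0.001
```

{"name": "arm_command", "arguments": {
  "targets": [
    [0,10,1,0],
    [0,16,1,0],
    [0,16,0,0],
    [0,14,0,0],
    [0,8,0,0],
    [0,3,0,0],
    [0,0,0,0],
    [0,0,0,0]
  ]
}}

```text
t: 23.72
ee_pos: [435.9, -173.4, 53.6]
orientation: [-1.213, 1.202, -1.203]
ft_force: [-0.1, 0.0, 1.3]
width: 52.3
```

{"name": "arm_command", "arguments": {
  "targets": [
    [0,0,0,0],
    [0,0,0,0],
    [0,0,0,0],
    [0,0,0,0],
    [0,0,0,0],
    [0,0,0,0],
    [0,0,0,0],
    [0,0,0,0],
    [0,0,0,0]
  ],
  "gripper": 0
}}

```text
t: 24.47
ee_pos: [435.8, -173.3, 53.3]
orientation: [-1.213, 1.203, -1.203]
ft_force: [-0.4, 0.4, 0.6]
width: 11.9
```

```bash
python3 - <<'E'
from h import *
togo([[434.3,-172.7,53]],np.radians(-89.35)); print(tool()[2]["moment"])
E
```

```text
t 24.47 tcp [ 435.8 -173.3   53.3] x [ 0.009 -1.    -0.   ] y [ 0.  0. -1.] q [-0.4   0.45  2.06  0.    0.63  1.16] F [-0.4  0.4  0.6] w 11.9
shift in tool [-0.6  0.3 -1.5]
turn about y -0.0026 alt -0.0026
[0.04125134 0.0330221  0.00039575]
```

{"name": "arm_command", "arguments": {
  "targets": [
    [0,-5,0,0],
    [0,-15,0,0],
    [0,-25,0,0],
    [0,-25,0,0],
    [0,-5,0,0],
    [0,0,0,0]
  ]
}}

```text
t: 24.97
ee_pos: [436.8, -173.8, 129.5]
orientation: [-1.212, 1.2, -1.205]
ft_force: [-0.3, -0.3, -5.1]
width: 12.0
```

{"name": "arm_command", "arguments": {
  "targets": [
    [-15,0,6,0],
    [-25,0,10,0],
    [-30,0,12,0],
    [-30,0,12,0],
    [-30,0,12,0],
    [-30,0,12,0],
    [-30,0,12,0],
    [-30,0,12,0],
    [-30,0,12,0],
    [-25,0,10,-0.05],
    [-15,0,8,-0.05],
    [0,0,0,-0.038],
    [0,0,0,0],
    [0,0,0,0]
  ]
}}

```text
t: 26.13
ee_pos: [549.0, 117.9, 126.4]
orientation: [-1.278, 1.103, -1.1]
ft_force: [0.8, 0.6, -4.6]
width: 11.7
```

```bash
cat > fr.py <<'E'
from h import *
# unit's visible front top edge (panel shut, z 95): subpixel gradient along the predicted line, then line fit in world
def front(im,W,x0,y0,a,z=95,yy=np.r_[-82:-30:2,30:84:2],R=np.arange(-14,14.1,.5)):
    g=cv2.GaussianBlur(cv2.cvtColor(im,cv2.COLOR_BGR2GRAY).astype(np.float32),(0,0),.8)
    out=[]
    for y in yy:
        L=place(np.array([[r,y,z] for r in R],float),x0,y0,a); u=proj(W,L).astype(np.float32)
        v=cv2.remap(g,u[:,0].reshape(1,-1),u[:,1].reshape(1,-1),cv2.INTER_LINEAR)[0]; out.append(v)
    return np.array(out)
E
python3 - <<'E'
from fr import *
p,M,o=tool(); W=camera_model("wrist"); im=get_image("wrist"); cv2.imwrite("pics/w5.png",im)
togo([[552,117.5,128]],np.radians(-81.6)); print(o["moment"])
import json; json.dump({k:np.array(v).tolist() for k,v in W.items()},open("w5.json","w"))
for t,z in (("corner",8),("drawer_front",8)):
    for d in tip_of("wrist",t)[:2]: print(t,round(d["conf"],2),np.round(d["at"],1),np.round(back(W,d["at"],z),1))
D=sil("wrist","drawer_unit"); S=sil("wrist","square"); np.savez("w5.npz",D=D,S=S)
edges(im,W,unit(0)[:2]+unit(0)[3:5],[626.2,128.4,np.radians(8.4)])
q=(p+M@[0,0,17.5]); edges(im,W,[b-[0,0,53.3-p[2]] for b in SQ],[q[0],q[1],np.arctan2(M[1,2],M[0,2])])
cv2.imwrite("pics/w5e.png",im)
E
```

```text
t 26.18 tcp [549.2 117.6 126.7] x [ 0.145 -0.989  0.   ] y [-0.003 -0.001 -1.   ] q [ 0.19  0.43  1.82 -0.    0.89  1.62] F [ 0.2 -0.5 -3.9] w 11.8
shift in tool [ 0.5 -1.3  2.8]
turn about y -0.0012 alt -0.0012
[ 0.02211237 -0.07184683  0.01544634]
corner 0.66 [322.5 108.6] [624.7 128.2   8. ]
drawer_front 0.65 [322.6 105.1] [627.8 128.5   8. ]
wrist drawer_unit 0.58 [322.  54.] 28801
wrist square 0.83 [322. 230.] 3295
```

View pics/w5e.png

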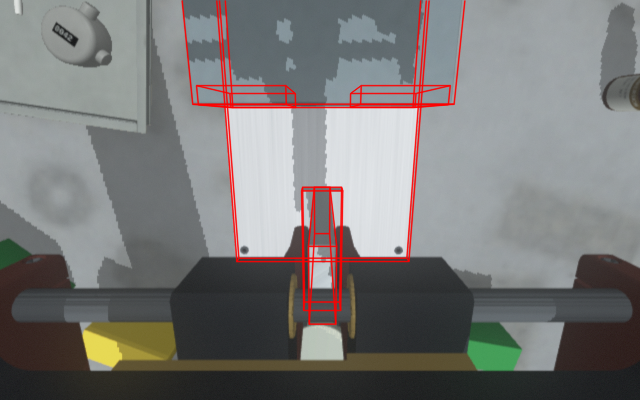

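```bash
python3 - <<'E'
from fr import *
import json
W={k:np.array(v) for k,v in json.load(open("w5.json")).items()}; im=cv2.imread("pics/w5.png"); D=np.load("w5.npz")["D"]
a=np.radians(8.4); yy=np.r_[-80:-20:2,22:82:2]; R=np.arange(-10,10.1,.25)
for z,nm in ((95,"top edge"),(8,"plate/front at z8")):
    y2=yy if z==95 else np.r_[-78:-24:2,24:78:2]
    v=front(im,W,626.2,128.4,a,z,y2,R); g=np.abs(np.gradient(v,axis=1)); k=g.argmax(1); r=R[k]
    # robust line
    ok=np.abs(r-np.median(r))<3; f=np.polyfit(y2[ok],r[ok],1); print(nm,"offset",round(f[1],2),"dyaw deg",round(-np.degrees(np.arctan(f[0])),2),"rms",round(np.std(r[ok]-np.polyval(f,y2[ok])),2),ok.sum())
# plate sides (y=+-90, z=8), x from -140 to -60
for s in (-90,90):
    xs=np.arange(-140,-20,3); q=np.arange(-6,6.1,.25)
    g0=cv2.GaussianBlur(cv2.cvtColor(im,cv2.COLOR_BGR2GRAY).astype(np.float32),(0,0),.8); r=[]
    for x in xs:
        u=proj(W,place(np.array([[x,s+t,8] for t in q],float),626.2,128.4,a)).astype(np.float32)
        vv=cv2.remap(g0,u[:,0].reshape(1,-1),u[:,1].reshape(1,-1),1)[0]; r.append(q[np.abs(np.gradient(vv)).argmax()])
    r=np.array(r); ok=np.abs(r-np.median(r))<2; f=np.polyfit(xs[ok],r[ok],1); print("side",s,"off",round(np.polyval(f,-80),2),"dyaw",round(np.degrees(f[0]),2),"rms",round(np.std(r[ok]-np.polyval(f,xs[ok])),2),ok.sum())
p,c=fit([(W,D)],lambda p:unit(0),[626,128.3,.146],[5,5,.05]); print(np.round(p[:2],1),np.degrees(p[2]),c)
E
```

```text
top edge offset -1.03 dyaw deg -0.48 rms 0.73 60
plate/front at z8 offset 0.8 dyaw deg -0.46 rms 0.16 54
side -90 off 1.88 dyaw -0.16 rms 0.29 40
side 90 off 0.39 dyaw -0.18 rms 0.33 39
[628.9 130.1] 7.855054177548573 0.4987988095985485
```

{"name": "arm_command", "arguments": {
  "targets": [
    [-1,6,8,0.006],
    [0,14,8,0],
    [0,16,4,0],
    [0,14,0,0],
    [0,8,0,0],
    [0,3,0,0],
    [0,0,0,0],
    [0,0,0,0]
  ]
}}

```text
t: 27.05
ee_pos: [570.4, 121.9, 67.6]
orientation: [-1.272, 1.105, -1.105]
ft_force: [0.4, -0.0, -4.1]
width: 11.7
```

```bash
cat > st.py <<'E'
from h import *
U=np.array([626.3,129.5]); A=np.radians(8.0)
def st(n=5):
    F=[];Mo=[]
    for i in range(n):
        get_image("top"); o=get_obs(); F.append(o["ft_force"]); Mo.append(o["moment"])
    p,M,o=tool(); d=p[:2]-U; c,s=np.cos(A),np.sin(A); F=np.mean(F,0); Mo=np.mean(Mo,0)
    print("t",round(o["t"],2),"TCP local x,y,z",np.round([c*d[0]+s*d[1],c*d[1]-s*d[0],p[2]],1),"yaw",round(np.degrees(np.arctan2(M[1,2],M[0,2])),2),"tilt",np.round(np.degrees(M[:2,1]),2),"F local",np.round([c*F[0]+s*F[1],c*F[1]-s*F[0],F[2]],1),"M local",np.round([c*Mo[0]+s*Mo[1],c*Mo[1]-s*Mo[0],Mo[2]],2),"w",round(o["width"],1))
E
python3 -c "import st; st.st()"
```

```text
t 27.3 TCP local x,y,z [-56.2   0.4  68. ] yaw 8.07 tilt [0.07 0.01] F local [ 0.3  0.5 -4.3] M local [ 0.01 -0.05  0.02] w 11.6
```

Lower onto the plate in small steps.

{"name": "arm_command", "arguments": {
  "targets": [
    [0,2,0,0],
    [0,2,0,0],
    [0,1,0,0],
    [0,0,0,0]
  ]
}}

```text
t: 27.63
ee_pos: [569.8, 121.9, 61.9]
orientation: [-1.273, 1.105, -1.105]
ft_force: [0.3, -0.4, -4.3]
width: 11.7
```

{"name": "arm_command", "arguments": {
  "targets": [
    [0,1,0,0],
    [0,0.5,0,0],
    [0,0,0,0]
  ]
}}

```text
t: 27.88
ee_pos: [570.2, 122.0, 61.3]
orientation: [-1.272, 1.105, -1.105]
ft_force: [-2.1, -0.5, 3.2]
width: 11.5
```

```bash
python3 -c "import st; st.st()"
```

```text
t 28.13 TCP local x,y,z [-56.6   0.3  61.3] yaw 8.07 tilt [0.02 0.  ] F local [-2.8 -0.1  5.2] M local [0.01 0.58 0.01] w 11.9
```

{"name": "arm_command", "arguments": {
  "targets": [
    [0,-0.5,0,0],
    [0,0,2,0],
    [0,0,4,0],
    [0,0,4,0],
    [0,0,4,0],
    [0,0,4,0],
    [0,0,4,0],
    [0,0,4,0],
    [0,0,4,0],
    [0,0,2,0],
    [0,0,0,0]
  ]
}}

```text
t: 29.05
ee_pos: [601.3, 126.3, 61.2]
orientation: [-1.274, 1.106, -1.104]
ft_force: [-4.7, -0.9, 5.0]
width: 12.0
```

```bash
python3 -c "import st; st.st()"
```

```text
t 29.3 TCP local x,y,z [-25.2   0.4  61.2] yaw 8.07 tilt [-0.04 -0.01] F local [-4.6  0.   4.3] M local [-0.02  1.07 -0.01] w 11.9
```

{"name": "arm_command", "arguments": {
  "targets": [
    [0,0,1.5,0],
    [0,0,1.5,0],
    [0,0,1,0],
    [0,0,0,0]
  ]
}}

```text
t: 29.63
ee_pos: [605.7, 127.0, 61.2]
orientation: [-1.273, 1.105, -1.105]
ft_force: [-3.6, -1.3, 3.8]
width: 11.8
```

{"name": "arm_command", "arguments": {
  "targets": [
    [0,0,1,0],
    [0,0,1,0],
    [0,0,0,0]
  ]
}}

```text
t: 29.88
ee_pos: [607.7, 127.2, 61.3]
orientation: [-1.272, 1.105, -1.105]
ft_force: [-4.5, -0.8, 3.5]
width: 12.0
```

{"name": "arm_command", "arguments": {
  "targets": [
    [0,0,1,0],
    [0,0,0,0]
  ]
}}

```text
t: 30.05
ee_pos: [608.7, 127.4, 61.3]
orientation: [-1.272, 1.105, -1.105]
ft_force: [-4.2, 0.5, 3.5]
width: 11.7
```

```bash
python3 -c "import st; st.st()"
```

```text
t 30.3 TCP local x,y,z [-17.7   0.4  61.2] yaw 8.07 tilt [0. 0.] F local [-4.2 -0.2  3.3] M local [0.03 0.98 0.01] w 11.9
```

{"name": "arm_command", "arguments": {
  "targets": [
    [0,0,1,0],
    [0,0,0,0]
  ]
}}

```text
t: 30.47
ee_pos: [610.0, 127.6, 61.2]
orientation: [-1.272, 1.105, -1.105]
ft_force: [-3.4, -0.7, 1.5]
width: 11.9
```

{"name": "arm_command", "arguments": {
  "targets": [
    [0,0,1,0],
    [0,0,0,0]
  ]
}}

```text
t: 30.63
ee_pos: [611.0, 127.7, 61.3]
orientation: [-1.272, 1.104, -1.105]
ft_force: [-3.4, -0.8, 1.1]
width: 12.1
```

```bash
python3 -c "import st; st.st()"
```

```text
t 30.88 TCP local x,y,z [-15.4   0.4  61.3] yaw 8.07 tilt [0.03 0.01] F local [-2.8 -0.2  1.6] M local [ 0.02  0.66 -0.  ] w 11.7
```

{"name": "arm_command", "arguments": {
  "targets": [
    [0,0,1,0],
    [0,0,0,0]
  ]
}}

```text
t: 31.05
ee_pos: [611.8, 127.8, 61.3]
orientation: [-1.272, 1.105, -1.105]
ft_force: [-2.5, -0.1, 1.8]
width: 11.8
```

{"name": "arm_command", "arguments": {
  "targets": [
    [0,0,1,0],
    [0,0,0,0]
  ]
}}

```text
t: 31.22
ee_pos: [612.9, 128.0, 61.3]
orientation: [-1.272, 1.105, -1.105]
ft_force: [-2.9, -0.5, 1.4]
width: 11.9
```

```bash
python3 - <<'E'
import st; st.st(3)
from h import *
W=camera_model("wrist"); im=get_image("wrist"); cv2.imwrite("pics/w7.png",im)
edges(im,W,unit(0)[:2]+unit(0)[3:5],[626.3,129.5,np.radians(8.0)])
p,M,o=tool(); q=p+M@[0,0,17.5]; edges(im,W,[b+[0,0,8] for b in SQ],[q[0],q[1],np.arctan2(M[1,2],M[0,2])])
cv2.imwrite("pics/w7e.png",cv2.resize(np.hstack([cv2.imread("pics/w7.png")[40:240,200:440],im[40:240,200:440]]),None,fx=1.6,fy=1.6,interpolation=2))
S=sil("wrist","square"); pp,c=fit([(W,S)],lambda p:[b+[0,0,8] for b in SQ],[q[0],q[1],.14],[3,3,.03]); print(np.round(pp,2),c, np.round(q,1))
E
```

```text
t 31.37 TCP local x,y,z [-13.5   0.4  61.3] yaw 8.07 tilt [0.02 0.  ] F local [-2.7  0.1  1.4] M local [0.01 0.66 0.02] w 11.6
wrist square 0.6 [323. 276.] 2176
[6.1903e+02 1.3108e+02 1.9000e-01] 0.6368539399891546 [630.2 130.4  61.3]
```

View pics/w7e.png

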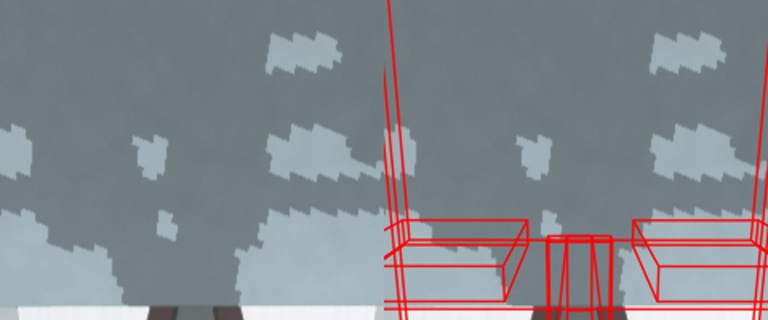

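```bash
python3 - <<'E'
from h import *
import json
W={k:np.array(v) for k,v in json.load(open("w5.json")).items()}; S=np.load("w5.npz")["S"]
r=np.where(S.any(1))[0]; print("rows",r.min(),r.max()); 
for k in range(r.min(),r.max()+1,8): c=np.where(S[k])[0]; print(k,c.min() if len(c) else None,c.max() if len(c) else None,len(c))
p=np.array([549.2,117.6,126.7]); a=np.radians(8.34)
for nm,L in (("heel bottom",[[17.5,-15,-53.3],[17.5,15,-53.3]]),("heel foot top",[[17.5,-15,-41.3],[17.5,15,-41.3]]),("upright top back",[[17.5,-6,58.7],[17.5,6,58.7]]),("tips",[[10,-6,20],[10,6,20],[10,-6,-17]])):
    print(nm,np.round(proj(W,place(np.array(L),p[0],p[1],a)+[0,0,p[2]]),0).tolist())
im=cv2.imread("pics/w5.png"); print("col322 gray rows180..330", cv2.cvtColor(im,cv2.COLOR_BGR2GRAY)[180:330:4,322].tolist())
im=cv2.imread("pics/w7.png"); print("w7 col 322 from 200", cv2.cvtColor(im,cv2.COLOR_BGR2GRAY)[200:330:4,322].tolist())
W7=camera_model("wrist"); q=tool()[0]
for h in (10,12,14,16,17.5): print(h,np.round(proj(W7,place(np.array([[h,0,58.7],[h,0,-53.3]]),q[0],q[1],np.radians(8.07))+[0,0,q[2]]),0).tolist())
E
```

```text
rows 187 288
187 307 339 31
195 301 341 41
203 302 341 40
211 302 341 40
219 302 341 40
227 307 337 31
235 309 335 27
243 308 335 28
251 308 335 28
259 308 335 28
267 308 335 28
275 308 335 28
283 309 334 26
heel bottom [[342.0, 187.0], [303.0, 187.0]]
heel foot top [[343.0, 190.0], [302.0, 190.0]]
upright top back [[337.0, 246.0], [309.0, 246.0]]
tips [[333.0, 230.0], [311.0, 230.0], [331.0, 210.0]]
col322 gray rows180..330 [162, 162, 115, 109, 109, 108, 109, 108, 108, 107, 107, 107, 108, 107, 107, 106, 116, 138, 137, 143, 135, 201, 202, 202, 198, 200, 204, 127, 66, 71, 76, 76, 80, 81, 75, 70, 121, 200]
w7 col 322 from 200 [124, 125, 125, 125, 124, 126, 126, 126, 106, 109, 109, 109, 150, 171, 221, 222, 219, 222, 222, 222, 220, 219, 144, 81, 84, 92, 94, 95, 96, 92, 87, 221, 219]
10 [[322.0, 262.0], [322.0, 196.0]]
12 [[322.0, 257.0], [322.0, 194.0]]
14 [[322.0, 253.0], [322.0, 191.0]]
16 [[322.0, 249.0], [322.0, 189.0]]
17.5 [[322.0, 245.0], [322.0, 187.0]]
```

```bash
python3 - <<'E'
from fr import *
import json
W5={k:np.array(v) for k,v in json.load(open("w5.json")).items()}; W7=camera_model("wrist"); p7,M7,_=tool()
off=M7.T@(W7["position"]-p7); Rc=M7.T@rot(W7["orientation"])
def mk(p,xd):
    x=np.array([np.cos(xd),np.sin(xd),0]); y=np.array([0,0,-1.]); M=np.c_[x,y,np.cross(x,y)]
    return dict(mtx=W7["mtx"],position=np.array(p)+M@off,orientation=M@Rc)
W3=mk([551.4,122.7,134.0],np.arctan2(-.989,.151)); W5b=mk([549.2,117.6,126.7],np.arctan2(-.989,.145)); print(W5["position"],W5b["position"])
a=np.radians(8.0); R=np.arange(-12,12.1,.25)
for nm,W,f in (("w3 open",W3,"w3"),("w5",W5,"w5"),("w7",W7,"w7")):
    im=cv2.imread(f"pics/{f}.png")
    for z in (95,8):
        for yy in (np.r_[-80:-28:2],np.r_[28:80:2]):
            v=front(im,W,626.3,129.5,a,z,yy,R); m=np.median(v,0); g=np.abs(np.gradient(v,axis=1)); r=R[g.argmax(1)]; print(nm,"z",z,"y",yy.mean(),"edge",np.median(r),"iqr",np.percentile(r,[25,75]),"prof",m[::8].round().tolist())
    print("cam local x", ((W["position"][:2]-[626.3,129.5])@[np.cos(a),np.sin(a)]).round(1), W["position"][2].round(1))
E
```

```text
[619.24576018 128.61771214 307.4181962 ] [618.83572346 128.14768877 307.98615861]
w3 open z 95 y -55.0 edge 0.375 iqr [0.25 0.5 ] prof [178.0, 179.0, 179.0, 179.0, 178.0, 178.0, 168.0, 161.0, 164.0, 164.0, 163.0, 163.0, 162.0]
w3 open z 95 y 53.0 edge 0.25 iqr [0.     0.4375] prof [216.0, 203.0, 203.0, 201.0, 201.0, 194.0, 158.0, 158.0, 159.0, 158.0, 158.0, 157.0, 158.0]
w3 open z 8 y -55.0 edge 2.5 iqr [2.3125 2.75  ] prof [217.0, 215.0, 214.0, 216.0, 219.0, 217.0, 216.0, 188.0, 162.0, 164.0, 164.0, 164.0, 164.0]
w3 open z 8 y 53.0 edge 2.0 iqr [1.5625 2.25  ] prof [216.0, 216.0, 216.0, 217.0, 216.0, 216.0, 212.0, 158.0, 115.0, 118.0, 118.0, 117.0, 117.0]
cam local x -4.7 315.3
w5 z 95 y -55.0 edge -1.5 iqr [-1.75 -1.  ] prof [222.0, 222.0, 222.0, 222.0, 222.0, 189.0, 120.0, 150.0, 152.0, 152.0, 151.0, 150.0, 150.0]
w5 z 95 y 53.0 edge -1.75 iqr [-1.75   -1.3125] prof [217.0, 217.0, 217.0, 217.0, 217.0, 168.0, 123.0, 147.0, 148.0, 147.0, 146.0, 146.0, 147.0]
w5 z 8 y -55.0 edge 0.5 iqr [0.3125 0.5   ] prof [223.0, 223.0, 223.0, 223.0, 222.0, 222.0, 193.0, 121.0, 136.0, 151.0, 152.0, 152.0, 152.0]
w5 z 8 y 53.0 edge 0.5 iqr [0.5  0.75] prof [218.0, 218.0, 218.0, 218.0, 218.0, 218.0, 176.0, 113.0, 138.0, 147.0, 147.0, 148.0, 146.0]
cam local x -7.1 307.4
w7 z 95 y -55.0 edge 1.25 iqr [1.25 1.25] prof [225.0, 233.0, 232.0, 231.0, 231.0, 229.0, 231.0, 181.0, 180.0, 180.0, 179.0, 178.0, 178.0]
w7 z 95 y 53.0 edge 0.75 iqr [0.5 1. ] prof [230.0, 236.0, 237.0, 237.0, 237.0, 237.0, 229.0, 176.0, 175.0, 175.0, 175.0, 175.0, 175.0]
w7 z 8 y -55.0 edge 7.125 iqr [-2. 12.] prof [177.0, 177.0, 177.0, 176.0, 176.0, 175.0, 175.0, 175.0, 175.0, 175.0, 175.0, 174.0, 174.0]
w7 z 8 y 53.0 edge -1.25 iqr [-2.9375  6.3125] prof [175.0, 175.0, 175.0, 174.0, 170.0, 139.0, 126.0, 125.0, 125.0, 124.0, 124.0, 123.0, 123.0]
cam local x 56.8 242.6
```

```bash
python3 - <<'E'
from h import *
for f in ("w5","w7"):
    g=cv2.cvtColor(cv2.imread(f"pics/{f}.png"),cv2.COLOR_BGR2GRAY)
    for c in (312,318,322,326,332): print(f,c,g[224:268:2,c].tolist())
im=get_image("wrist"); S=silhouettes("wrist","square"); 
for d in S[:2]:
    r=np.where(d["pixels"].any(1))[0]; print(d["conf"],r.min(),r.max(),[(k,int(np.where(d["pixels"][k])[0].min()),int(np.where(d["pixels"][k])[0].max())) for k in r[::10]])
import st; st.st(3)
E
```

```text
w5 312 [106, 106, 106, 108, 105, 105, 106, 106, 103, 103, 115, 171, 199, 203, 200, 198, 201, 198, 198, 199, 196, 195]
w5 318 [108, 107, 106, 107, 107, 107, 106, 106, 106, 105, 116, 145, 150, 148, 140, 169, 198, 200, 197, 196, 197, 201]
w5 322 [107, 106, 108, 107, 107, 107, 107, 105, 106, 106, 116, 137, 138, 139, 137, 137, 143, 136, 135, 174, 201, 200]
w5 326 [107, 105, 106, 106, 104, 105, 105, 106, 105, 105, 115, 138, 139, 137, 137, 138, 140, 186, 193, 202, 202, 202]
w5 332 [113, 107, 107, 106, 106, 106, 107, 105, 105, 103, 115, 136, 138, 138, 136, 136, 136, 138, 139, 138, 140, 137]
w7 312 [126, 126, 126, 118, 104, 106, 107, 109, 108, 109, 109, 109, 162, 219, 224, 223, 222, 223, 223, 220, 221, 221]
w7 318 [126, 124, 127, 119, 106, 107, 107, 110, 108, 109, 110, 111, 154, 180, 205, 224, 223, 221, 221, 223, 219, 219]
w7 322 [126, 127, 126, 118, 106, 107, 109, 108, 109, 108, 109, 109, 150, 169, 171, 204, 221, 222, 222, 219, 219, 221]
w7 326 [126, 124, 126, 117, 105, 107, 109, 107, 108, 108, 108, 109, 152, 171, 169, 169, 202, 215, 177, 179, 220, 223]
w7 332 [126, 125, 127, 119, 107, 106, 108, 110, 110, 109, 110, 110, 149, 168, 171, 168, 166, 166, 168, 171, 169, 170]
0.63 231 342 [(np.int64(231), 326, 330), (np.int64(241), 310, 334), (np.int64(251), 307, 335), (np.int64(261), 307, 336), (np.int64(271), 308, 336), (np.int64(281), 308, 335), (np.int64(324), 307, 334), (np.int64(334), 303, 339)]
t 31.72 TCP local x,y,z [-13.5   0.4  61.3] yaw 8.07 tilt [0.02 0.  ] F local [-2.5  0.4  0.6] M local [-0.01  0.49 -0.02] w 12.1
```

{"name": "arm_command", "arguments": {
  "targets": [
    [0,0.2,1,0],
    [0,0,0,0]
  ]
}}

```text
t: 31.88
ee_pos: [613.1, 128.0, 61.2]
orientation: [-1.274, 1.106, -1.104]
ft_force: [-5.1, -0.6, 4.4]
width: 12.0
```

{"name": "arm_command", "arguments": {
  "targets": [
    [0,0,1,0],
    [0,0,0,0]
  ]
}}

```text
t: 32.05
ee_pos: [614.2, 128.2, 61.2]
orientation: [-1.274, 1.106, -1.104]
ft_force: [-5.6, -0.7, 4.9]
width: 12.2
```

```bash
python3 -c "import st; st.st(4)"
```

```text
t 32.25 TCP local x,y,z [-12.2   0.3  61.2] yaw 8.07 tilt [-0.06 -0.01] F local [-5.2 -0.   4.6] M local [0.   1.16 0.02] w 11.9
```

{"name": "arm_command", "arguments": {
  "targets": [
    [0,0,1,0],
    [0,0,0,0]
  ]
}}

```text
t: 32.42
ee_pos: [614.1, 128.1, 61.2]
orientation: [-1.275, 1.107, -1.103]
ft_force: [-8.4, -1.7, 7.3]
width: 11.9
```

{"name": "arm_command", "arguments": {
  "targets": [
    [0,0,1,0],
    [0,0,0,0]
  ]
}}

```text
t: 32.58
ee_pos: [614.1, 128.1, 61.1]
orientation: [-1.277, 1.108, -1.103]
ft_force: [-12.5, -2.0, 10.4]
width: 12.1
```

```bash
python3 - <<'E'
import st; st.st(4)
from h import *
W=camera_model("wrist"); im=get_image("wrist"); cv2.imwrite("pics/w8.png",im); g=cv2.cvtColor(im,cv2.COLOR_BGR2GRAY)
for c in (270,290,312,322,332,370): print(c,g[220:262:2,c].tolist())
E
```

```text
t 32.78 TCP local x,y,z [-12.2   0.4  61.2] yaw 8.07 tilt [-0.28 -0.04] F local [-12.    0.2  10.7] M local [0.04 1.98 0.04] w 12.1
270 [175, 176, 176, 175, 178, 177, 176, 208, 238, 238, 239, 239, 240, 240, 240, 240, 240, 240, 217, 77, 68]
290 [126, 125, 126, 125, 124, 124, 124, 179, 239, 239, 237, 225, 167, 111, 76, 76, 73, 73, 72, 65, 63]
312 [125, 125, 126, 126, 126, 126, 124, 109, 105, 107, 107, 107, 107, 108, 158, 218, 224, 223, 222, 222, 223]
322 [124, 126, 126, 125, 126, 125, 125, 108, 107, 107, 106, 107, 108, 108, 146, 168, 171, 168, 168, 204, 222]
332 [124, 123, 123, 125, 124, 126, 126, 108, 105, 108, 107, 109, 107, 108, 146, 167, 171, 168, 163, 166, 168]
370 [177, 177, 175, 177, 177, 178, 176, 224, 242, 243, 242, 242, 242, 242, 242, 242, 242, 242, 220, 78, 68]
```

{"name": "arm_command", "arguments": {
  "targets": [
    [0,-0.4,0,0],
    [0,0,0,0],
    [0,0,0,0]
  ]
}}

```text
t: 33.08
ee_pos: [614.1, 128.2, 61.2]
orientation: [-1.276, 1.108, -1.103]
ft_force: [-11.7, -0.3, 7.6]
width: 11.4
```

```bash
python3 -c "import st; st.st(5)"
```

```text
t 33.33 TCP local x,y,z [-12.2   0.4  61.2] yaw 8.08 tilt [-0.28 -0.05] F local [-11.1  -0.5   7. ] M local [0.03 1.75 0.03] w 11.9
```

{"name": "arm_command", "arguments": {
  "targets": [
    [0,-0.4,0,0],
    [0,0,0,0],
    [0,0,0,0]
  ]
}}

```text
t: 33.58
ee_pos: [614.1, 128.1, 61.2]
orientation: [-1.276, 1.108, -1.103]
ft_force: [-9.3, -1.1, 4.1]
width: 11.6
```

```bash
python3 -c "import st; st.st(5)"
```

```text
t 33.83 TCP local x,y,z [-12.2   0.4  61.2] yaw 8.07 tilt [-0.28 -0.05] F local [-10.1   0.4   3.9] M local [0.07 1.56 0.04] w 11.5
```

```bash
python3 - <<'E'
from h import *
import json
W={k:np.array(v) for k,v in json.load(open("w5.json")).items()}
for f in ("w5","w8"):
    g=cv2.cvtColor(cv2.imread(f"pics/{f}.png"),cv2.COLOR_BGR2GRAY)
    for c in (310,322,334): print(f,c,g[316:372:2,c].tolist())
    for r in (334,342,350): print(f,"row",r,g[r,290:356:2].tolist())
p=np.array([549.2,117.6,126.7]); a=np.radians(8.34)
print("toe top edge, toe bottom, mid",np.round(proj(W,place(np.array([[-82.5,15,-41.3],[-82.5,-15,-41.3],[-82.5,0,-53.3],[-20.5,0,58.7],[-20.5,0,-41.3],[17.5,0,58.7]]),p[0],p[1],a)+[0,0,p[2]]),1).tolist())
E
```

```text
w5 310 [74, 74, 69, 87, 103, 166, 189, 190, 192, 190, 191, 191, 191, 190, 190, 190, 190, 190, 189, 190, 190, 189, 118, 82, 81, 83, 82, 67]
w5 322 [75, 75, 70, 88, 121, 192, 200, 193, 192, 192, 192, 193, 191, 192, 190, 193, 191, 192, 192, 191, 191, 189, 120, 83, 83, 82, 81, 67]
w5 334 [74, 74, 70, 73, 98, 101, 134, 201, 205, 202, 195, 194, 193, 193, 193, 193, 193, 193, 193, 193, 194, 190, 119, 83, 83, 84, 82, 67]
w5 row 334 [102, 103, 84, 48, 53, 51, 112, 188, 190, 190, 190, 190, 190, 191, 192, 191, 192, 191, 192, 192, 194, 201, 202, 203, 210, 191, 64, 48, 48, 54, 79, 102, 87]
w5 row 342 [43, 41, 42, 45, 54, 52, 180, 190, 189, 189, 190, 191, 190, 191, 192, 192, 192, 191, 191, 193, 194, 194, 193, 192, 194, 194, 98, 49, 49, 42, 41, 41, 40]
w5 row 350 [40, 42, 41, 42, 51, 74, 185, 189, 188, 192, 190, 190, 191, 192, 191, 192, 192, 192, 192, 192, 193, 194, 193, 193, 192, 194, 156, 49, 47, 40, 41, 41, 39]
w8 310 [90, 89, 88, 174, 216, 216, 214, 217, 220, 220, 221, 221, 220, 231, 239, 238, 238, 239, 238, 238, 238, 232, 134, 100, 101, 100, 101, 82]
w8 322 [93, 89, 88, 182, 222, 220, 218, 221,
[... 169 characters left out ...]
 232, 241, 240, 241, 240, 240, 240, 240, 234, 131, 101, 101, 101, 100, 83]
w8 row 334 [122, 124, 102, 60, 63, 64, 107, 216, 225, 222, 220, 216, 122, 120, 121, 120, 121, 121, 122, 122, 139, 222, 220, 223, 223, 211, 73, 61, 60, 65, 96, 123, 105]
w8 row 342 [52, 52, 53, 56, 67, 68, 231, 233, 233, 231, 231, 232, 231, 231, 233, 233, 233, 232, 235, 235, 232, 232, 232, 234, 233, 234, 131, 59, 60, 54, 53, 53, 53]
w8 row 350 [51, 52, 52, 56, 66, 96, 237, 241, 238, 236, 239, 238, 238, 238, 239, 241, 240, 240, 242, 241, 239, 239, 240, 241, 240, 240, 213, 62, 60, 54, 52, 51, 50]
toe top edge, toe bottom, mid [[303.5, 310.1], [340.5, 310.1], [322.0, 301.6], [322.7, 323.8], [322.1, 238.9], [322.9, 245.9]]
```

```bash
python3 - <<'E'
from h import *
W=camera_model("wrist"); p,M,o=tool(); a=np.radians(8.07)
def row(L): return np.round(proj(W,place(np.array(L,float),p[0],p[1],a)+[0,0,p[2]]),1).tolist()
print("plate edge",row([[-143,0,-53.3]]),"toe top/bot",row([[-82.5,0,-41.3],[-82.5,0,-53.3]]))
# pitch forward about grip (0,38): rotate points
for th in (0,1,2,4,6,8):
  for back in (0,1.5,4):
    t=np.radians(th)
    def rp(x,z): dx,dz=x,z-38; return [dx*np.cos(t)+dz*np.sin(t)-back,0,38-dx*np.sin(t)+dz*np.cos(t)]
    r=row([rp(17.5,58.7),rp(-20.5,58.7),rp(-82.5,-41.3),rp(17.5,-53.3)]); print(th,back,"topback",r[0][1],"topfront",r[1][1],"toe",r[2][1],"heel x",round(rp(17.5,-53.3)[0],1),"heel z",round(rp(17.5,-53.3)[2],1))
im=cv2.imread("pics/w8.png"); print(im[322:346:2,310].tolist()); print(im[336,322],im[330,322],im[344,322])
E
```

```text
plate edge [[321.7, 360.5]] toe top/bot [[321.7, 309.9], [321.7, 301.3]]
0 0 topback 246.1 topfront 323.8 toe 309.9 heel x 17.5 heel z -53.3
0 1.5 topback 249.4 topfront 326.6 toe 311.5 heel x 16.0 heel z -53.3
0 4 topback 254.9 topfront 331.3 toe 314.1 heel x 13.5 heel z -53.3
1 0 topback 245.1 topfront 323.6 toe 312.4 heel x 15.9 heel z -53.6
1 1.5 topback 248.3 topfront 326.4 toe 314.0 heel x 14.4 heel z -53.6
1 4 topback 253.8 topfront 331.1 toe 316.7 heel x 11.9 heel z -53.6
2 0 topback 244.0 topfront 323.4 toe 315.0 heel x 14.3 heel z -53.9
2 1.5 topback 247.3 topfront 326.2 toe 316.6 heel x 12.8 heel z -53.9
2 4 topback 252.7 topfront 331.0 toe 319.3 heel x 10.3 heel z -53.9
4 0 topback 241.9 topfront 322.9 toe 320.2 heel x 11.1 heel z -54.3
4 1.5 topback 245.1 topfront 325.8 toe 321.8 heel x 9.6 heel z -54.3
4 4 topback 250.6 topfront 330.5 toe 324.5 heel x 7.1 heel z -54.3
6 0 topback 239.8 topfront 322.3 toe 325.4 heel x 7.9 heel z -54.6
6 1.5 topback 243.1 topfront 325.2 toe 327.0 heel x 6.4 heel z -54.6
6 4 topback 248.5 topfront 330.0 toe 329.7 heel x 3.9 heel z -54.6
8 0 topback 237.8 topfront 321.6 toe 330.7 heel x 4.6 heel z -54.8
8 1.5 topback 241.0 topfront 324.6 toe 332.3 heel x 3.1 heel z -54.8
8 4 topback 246.4 topfront 329.4 toe 335.0 heel x 0.6 heel z -54.8
[[180, 176, 168], [220, 218, 211], [220, 218, 212], [219, 216, 208], [222, 219, 212], [224, 221, 215], [224, 222, 216], [224, 223, 216], [225, 222, 216], [225, 222, 215], [235, 232, 228], [241, 239, 237]]
[119 115 111] [226 223 216] [242 241 239]
```

{"name": "arm_command", "arguments": {
  "targets": [
    [0,0,-1,0],
    [0,0.4,-1.5,0],
    [0,0,-3,0],
    [0,0,-4,0],
    [0,0,-4,0],
    [0,0,-4,0],
    [0,0,-4,0],
    [0,0,0,0]
  ]
}}

```text
t: 34.5
ee_pos: [594.4, 125.3, 61.4]
orientation: [-1.273, 1.105, -1.105]
ft_force: [0.1, 0.1, -3.2]
width: 12.0
```

```bash
cat > tl.py <<'E'
from h import *
import st
def tl(name,n=4):
    st.st(n); im=get_image("wrist"); cv2.imwrite(f"pics/{name}.png",im); g=cv2.cvtColor(im,cv2.COLOR_BGR2GRAY)
    print("top r236+2",g[236:262:2,318].tolist(),g[236:262:2,328].tolist()); print("toe r318+2",g[318:362:2,310].tolist(),g[318:362:2,322].tolist())
E
python3 -c "import tl; tl.tl('w9')"
```

```text
t 34.7 TCP local x,y,z [-31.1   0.3  61.5] yaw 8.07 tilt [0. 0.] F local [ 0.3 -0.3 -4.5] M local [ 0.01 -0.12 -0.  ] w 11.9
top r236+2 [111, 112, 112, 113, 112, 112, 164, 218, 219, 218, 219, 215, 218] [111, 112, 111, 111, 110, 112, 149, 166, 164, 166, 166, 162, 190]
toe r318+2 [83, 81, 167, 209, 210, 206, 211, 214, 215, 214, 214, 214, 193, 178, 180, 180, 184, 184, 183, 180, 179, 123] [85, 81, 173, 215, 214, 213, 216, 213, 119, 109, 199, 215, 190, 171, 172, 173, 176, 177, 177, 180, 180, 124]
```

{"name": "arm_command", "arguments": {
  "targets": [
    [0,0,5,0],
    [0,0,5,0],
    [0,0,0,0],
    [0,0.6,0,0],
    [0,0.5,0,0],
    [0,0,0,0]
  ]
}}

```text
t: 35.25
ee_pos: [606.5, 127.1, 61.3]
orientation: [-1.27, 1.103, -1.106]
ft_force: [0.3, -0.3, 2.8]
width: 11.7
```

```bash
python3 -c "import st; st.st(3)"
```

```text
t 35.4 TCP local x,y,z [-20.    0.4  61.2] yaw 8.07 tilt [0.15 0.03] F local [2.2 0.1 3.9] M local [-0.08 -0.64  0.01] w 11.7
```

{"name": "arm_command", "arguments": {
  "targets": [
    [0,0,-2,0],
    [0,0,-3,0],
    [0,0,-3,0],
    [0,0,-3,0],
    [0,0,-3,0],
    [0,0,-3,0],
    [0,0,0,0]
  ]
}}

```text
t: 35.98
ee_pos: [587.8, 124.5, 60.6]
orientation: [-1.273, 1.105, -1.105]
ft_force: [3.0, 0.9, 6.3]
width: 12.2
```

```bash
python3 -c "import tl; tl.tl('w10',3)"
```

```text
t 36.13 TCP local x,y,z [-38.8   0.4  60.6] yaw 8.07 tilt [-0.05 -0.  ] F local [2.3 0.3 7.1] M local [ 0.06 -0.73  0.03] w 11.8
top r236+2 [114, 113, 115, 116, 115, 114, 137, 202, 215, 214, 216, 210, 211] [114, 115, 114, 113, 114, 113, 136, 153, 153, 154, 154, 151, 150]
toe r318+2 [80, 78, 165, 206, 209, 228, 228, 228, 221, 173, 171, 172, 174, 176, 176, 176, 174, 174, 175, 174, 174, 118] [81, 81, 177, 218, 218, 230, 231, 231, 224, 168, 165, 166, 168, 169, 170, 171, 173, 174, 173, 174, 171, 118]
```

{"name": "arm_command", "arguments": {
  "targets": [
    [0,0,-3,0],
    [0,0,-4,0],
    [0,0,-4,0],
    [0,0,-3,0],
    [0,0,0,0]
  ]
}}

```text
t: 36.6
ee_pos: [573.2, 122.3, 60.1]
orientation: [-1.274, 1.106, -1.104]
ft_force: [2.4, 0.3, 3.3]
width: 11.8
```

```bash
python3 -c "import tl; tl.tl('w11',3)"
```

```text
t 36.75 TCP local x,y,z [-53.5   0.3  60.1] yaw 8.07 tilt [-0.15 -0.03] F local [0.3 0.  4.8] M local [ 0.02 -0.27 -0.01] w 11.8
top r236+2 [113, 113, 113, 112, 111, 112, 127, 149, 181, 212, 212, 206, 208] [112, 113, 112, 113, 113, 113, 128, 147, 148, 148, 148, 146, 143]
toe r318+2 [77, 75, 158, 198, 172, 169, 170, 171, 170, 168, 169, 170, 170, 170, 169, 168, 169, 169, 168, 169, 165, 114] [76, 76, 174, 218, 173, 163, 164, 164, 166, 167, 167, 168, 167, 167, 169, 169, 168, 168, 169, 168, 166, 114]
```

{"name": "arm_command", "arguments": {
  "targets": [
    [0,-0.3,0,0],
    [0,0,0,0],
    [0,0,0,0]
  ]
}}

```text
t: 37.05
ee_pos: [573.4, 122.3, 60.1]
orientation: [-1.275, 1.107, -1.104]
ft_force: [-1.2, -0.5, 1.6]
width: 12.1
```

{"name": "arm_command", "arguments": {
  "targets": [
    [0,0,0,0],
    [0,0,0,0],
    [0,0,0,0],
    [0,0,0,0],
    [0,0,0,0],
    [0,0,0,0],
    [0,0,0,0],
    [0,0,0,0]
  ],
  "gripper": 35
}}

```text
t: 37.72
ee_pos: [574.5, 122.5, 60.7]
orientation: [-1.272, 1.105, -1.105]
ft_force: [1.3, -0.2, 0.6]
width: 30.5
```

```bash
cat > top.py <<'E'
from h import *
def edge(name):
    # upright's top-back edge row -> heel offset ahead of TCP, for square standing on the plate
    im=get_image("wrist"); cv2.imwrite(f"pics/{name}.png",im); g=cv2.cvtColor(im,cv2.COLOR_BGR2GRAY).astype(float)
    W=camera_model("wrist"); p,M,o=tool()
    for c in (314,318,326,330):
        col=g[236:264,c]; d=np.abs(np.diff(col)); k=np.argmax(d>12); r=236+k+1
        off=np.arange(5,30,.25); rr=[proj(W,p+M@[0,p[2]-120,e])[0][1] for e in off]; print(c,r,"offset",off[np.argmin(np.abs(np.array(rr)-r))],end="; ")
    print(); print("toe",g[318:350:3,310].tolist())
E
python3 -c "
import st,top; st.st(2); top.edge('w12')"
```

```text
t 37.82 TCP local x,y,z [-52.2   0.3  60.7] yaw 8.07 tilt [-0. -0.] F local [0.2 0.1 0. ] M local [-0.01  0.01 -0.05] w 30.8
314 253 offset 14.25; 318 253 offset 14.25; 326 253 offset 14.25; 330 253 offset 14.25; 
toe [84.0, 100.0, 200.0, 195.0, 172.0, 174.0, 174.0, 172.0, 172.0, 173.0, 172.0]
```

{"name": "arm_command", "arguments": {
  "targets": [
    [0,0,-2,0],
    [0,0,-2,0],
    [0,0,0,0],
    [0,0,0,0]
  ]
}}

```text
t: 38.2
ee_pos: [570.4, 122.0, 60.7]
orientation: [-1.273, 1.105, -1.105]
ft_force: [-0.7, -0.4, 0.2]
width: 30.8
```

{"name": "arm_command", "arguments": {
  "targets": [
    [0,0,0,0],
    [0,0,0,0],
    [0,0,0,0],
    [0,0,0,0],
    [0,0,0,0],
    [0,0,0,0],
    [0,0,0,0],
    [0,0,0,0]
  ],
  "gripper": 0
}}

```text
t: 38.87
ee_pos: [570.7, 122.0, 60.7]
orientation: [-1.272, 1.105, -1.105]
ft_force: [-0.2, -0.2, -0.0]
width: 11.5
```

{"name": "arm_command", "arguments": {
  "targets": [
    [0,-0.5,0,0],
    [0,-0.5,0,0],
    [0,0,0,0],
    [0,0,0,0]
  ]
}}

```text
t: 39.2
ee_pos: [570.2, 121.9, 61.3]
orientation: [-1.273, 1.105, -1.105]
ft_force: [-0.0, 0.1, -4.0]
width: 11.6
```

```bash
python3 -c "
import st,top; st.st(3); top.edge('w13')"
```

```text
t 39.35 TCP local x,y,z [-56.4   0.3  61.5] yaw 8.07 tilt [-0.02 -0.  ] F local [-0.3  0.2 -4.4] M local [ 0.   -0.09 -0.01] w 12.0
314 244 offset 18.0; 318 244 offset 18.0; 326 244 offset 18.0; 330 245 offset 17.5; 
toe [78.0, 87.0, 166.0, 168.0, 168.0, 167.0, 167.0, 167.0, 167.0, 167.0, 166.0]
```

{"name": "arm_command", "arguments": {
  "targets": [
    [0,0,2,0],
    [0,0,4,0],
    [0,0,4,0],
    [0,0,4,0],
    [0,0,4,0],
    [0,0,4,0],
    [0,0,4,0],
    [0,0,4,0],
    [0,0,2,0],
    [0,0,0,0],
    [0,0,0,0]
  ]
}}

```text
t: 40.32
ee_pos: [602.2, 126.4, 61.6]
orientation: [-1.273, 1.105, -1.105]
ft_force: [0.3, 0.9, -4.1]
width: 11.9
```

```bash
python3 -c "
import st,top; st.st(3)"
```

```text
t 40.47 TCP local x,y,z [-24.5   0.3  61.6] yaw 8.07 tilt [-0.02 -0.  ] F local [ 0.4 -0.6 -3.9] M local [ 0.01 -0.03 -0.  ] w 11.9
```

{"name": "arm_command", "arguments": {
  "targets": [
    [0,0,1,0],
    [0,0,1,0],
    [0,0,0,0]
  ]
}}

```text
t: 40.72
ee_pos: [604.5, 126.8, 61.8]
orientation: [-1.272, 1.105, -1.105]
ft_force: [0.4, 0.0, -2.9]
width: 12.3
```

{"name": "arm_command", "arguments": {
  "targets": [
    [0,0,0.7,0],
    [0,0,0,0]
  ]
}}

```text
t: 40.88
ee_pos: [605.1, 126.9, 61.7]
orientation: [-1.272, 1.105, -1.105]
ft_force: [0.0, -0.3, -3.8]
width: 11.6
```

```bash
python3 -c "
import st,top; st.st(3)"
```

```text
t 41.03 TCP local x,y,z [-21.5   0.4  61.7] yaw 8.07 tilt [-0. -0.] F local [-0.4 -0.4 -4.4] M local [-0.02 -0.04  0.  ] w 11.9
```

{"name": "arm_command", "arguments": {
  "targets": [
    [0,0,0.7,0],
    [0,0,0.7,0],
    [0,0,0,0]
  ]
}}

```text
t: 41.28
ee_pos: [606.5, 127.1, 61.7]
orientation: [-1.272, 1.105, -1.105]
ft_force: [-0.1, -1.0, -3.9]
width: 11.9
```

{"name": "arm_command", "arguments": {
  "targets": [
    [0,0,0.7,0],
    [0,0,0,0]
  ]
}}

```text
t: 41.45
ee_pos: [607.2, 127.2, 61.7]
orientation: [-1.272, 1.105, -1.105]
ft_force: [-1.0, 0.1, -3.9]
width: 12.0
```

{"name": "arm_command", "arguments": {
  "targets": [
    [0,0,0.7,0],
    [0,0,0,0]
  ]
}}

```text
t: 41.62
ee_pos: [607.9, 127.3, 61.7]
orientation: [-1.272, 1.105, -1.105]
ft_force: [0.2, 0.0, -4.7]
width: 11.7
```

```bash
python3 -c "
import st,top; st.st(3);top.edge('w14')"
```

```text
t 41.77 TCP local x,y,z [-18.7   0.4  61.7] yaw 8.07 tilt [-0. -0.] F local [ 0.3 -0.1 -4. ] M local [ 0.01 -0.05  0.01] w 11.6
314 244 offset 18.0; 318 244 offset 18.0; 326 244 offset 18.0; 330 244 offset 18.0; 
toe [91.0, 121.0, 239.0, 238.0, 239.0, 238.0, 238.0, 237.0, 237.0, 237.0, 237.0]
```

{"name": "arm_command", "arguments": {
  "targets": [
    [0,0,0.5,0],
    [0,0,0,0]
  ]
}}

```text
t: 41.98
ee_pos: [608.3, 127.3, 61.7]
orientation: [-1.272, 1.105, -1.105]
ft_force: [-0.6, 0.1, -4.8]
width: 11.9
```

{"name": "arm_command", "arguments": {
  "targets": [
    [0,0,0.5,0],
    [0,0,0,0]
  ]
}}

```text
t: 42.15
ee_pos: [608.5, 127.4, 61.6]
orientation: [-1.273, 1.105, -1.105]
ft_force: [-1.5, -0.6, -4.6]
width: 11.5
```

{"name": "arm_command", "arguments": {
  "targets": [
    [0,0,0.5,0],
    [0,0,0,0]
  ]
}}

```text
t: 42.32
ee_pos: [608.5, 127.3, 61.5]
orientation: [-1.274, 1.106, -1.104]
ft_force: [-3.4, -0.7, -1.9]
width: 11.9
```

```bash
python3 -c "
import st,top; st.st(3);top.edge('w15')"
```

```text
t 42.47 TCP local x,y,z [-17.9   0.3  61.5] yaw 8.07 tilt [-0.08 -0.01] F local [-4.4  0.5 -2.4] M local [ 0.03  0.55 -0.  ] w 11.9
314 244 offset 18.0; 318 244 offset 18.0; 326 244 offset 18.0; 330 244 offset 18.0; 
toe [92.0, 121.0, 239.0, 239.0, 239.0, 238.0, 238.0, 238.0, 237.0, 237.0, 237.0]
```

{"name": "arm_command", "arguments": {
  "targets": [
    [0,0,-0.5,0],
    [0,0.4,0,0],
    [0,0,0,0]
  ]
}}

```text
t: 42.77
ee_pos: [608.5, 127.4, 61.2]
orientation: [-1.273, 1.105, -1.105]
ft_force: [-3.1, 0.4, -4.2]
width: 11.9
```

{"name": "arm_command", "arguments": {
  "targets": [
    [0,0.4,0,0],
    [0,0,0,0]
  ]
}}

```text
t: 42.93
ee_pos: [608.5, 127.3, 60.8]
orientation: [-1.273, 1.105, -1.105]
ft_force: [-4.2, -0.7, -2.6]
width: 12.0
```

```bash
python3 -c "
import st,top; st.st(3);top.edge('w16')"
```

```text
t 43.08 TCP local x,y,z [-17.9   0.3  60.8] yaw 8.07 tilt [-0.02 -0.  ] F local [-3.5 -0.  -2.2] M local [ 0.    0.61 -0.  ] w 11.7
314 244 offset 18.25; 318 244 offset 18.25; 326 244 offset 18.25; 330 244 offset 18.25; 
toe [92.0, 123.0, 239.0, 240.0, 240.0, 239.0, 238.0, 239.0, 238.0, 238.0, 238.0]
```

{"name": "arm_command", "arguments": {
  "targets": [
    [0,0.3,0,0],
    [0,0,0,0],
    [0,0,0,0]
  ]
}}

```text
t: 43.38
ee_pos: [608.5, 127.4, 60.7]
orientation: [-1.273, 1.105, -1.105]
ft_force: [-5.6, -0.0, -0.1]
width: 11.9
```

{"name": "arm_command", "arguments": {
  "targets": [
    [0,0.3,0,0],
    [0,0,0,0],
    [0,0,0,0]
  ]
}}

```text
t: 43.63
ee_pos: [608.6, 127.4, 60.7]
orientation: [-1.273, 1.105, -1.105]
ft_force: [-6.2, -0.1, 2.5]
width: 12.0
```

```bash
python3 -c "
import st,top; st.st(3);top.edge('w17')"
```

```text
t 43.78 TCP local x,y,z [-17.9   0.3  60.7] yaw 8.07 tilt [-0.01 -0.  ] F local [-5.9  0.1  2.5] M local [0.02 0.99 0.01] w 11.9
314 244 offset 18.5; 318 244 offset 18.5; 326 244 offset 18.5; 330 244 offset 18.5; 
toe [92.0, 122.0, 240.0, 239.0, 239.0, 239.0, 239.0, 238.0, 238.0, 238.0, 238.0]
```

{"name": "arm_command", "arguments": {
  "targets": [
    [0,0.3,-0.3,0],
    [0,0,0,0],
    [0,0,0,0]
  ]
}}

```text
t: 44.08
ee_pos: [608.6, 127.4, 60.7]
orientation: [-1.272, 1.105, -1.105]
ft_force: [-5.7, -1.1, 4.7]
width: 11.8
```

```bash
python3 - <<'E'
import st,top; st.st(4);top.edge('w18')
from h import *
T=camera_model("top"); im=get_image("top")
for t in ("drawer_front","drawer_unit","petri","sample_cup_0","oil_bottle"):
    z={"drawer_front":8}.get(t,0)
    for d in tip_of("top",t)[:1]: print(t,round(d["conf"],2),np.round(back(T,d["at"],z),0))
print([(round(d["conf"],2),np.round(back(T,d["at"],30))[:2]) for d in silhouettes("top","slide_pack")])
# front yaw seen now: unit top edge in the wrist picture
from fr import front
W=camera_model("wrist"); wi=get_image("wrist"); R=np.arange(-10,10.1,.25); yy=np.r_[-80:-28:2,28:80:2]
v=front(wi,W,626.3,129.5,np.radians(8.0),95,yy,R); r=R[np.abs(np.gradient(v,axis=1)).argmax(1)]; ok=np.abs(r-np.median(r))<2; f=np.polyfit(yy[ok],r[ok],1); print("edge off",f[1],"yaw",8.0-np.degrees(f[0]),ok.sum())
E
```

```text
t 44.28 TCP local x,y,z [-17.8   0.3  60.7] yaw 8.07 tilt [0.02 0.  ] F local [-5.3  0.   4.2] M local [-0.04  1.12  0.02] w 12.1
314 244 offset 18.5; 318 244 offset 18.5; 326 244 offset 18.5; 330 244 offset 18.5; 
toe [91.0, 121.0, 240.0, 239.0, 239.0, 239.0, 238.0, 238.0, 238.0, 238.0, 238.0]
sample_cup_0 0.56 [ 635. -280.    0.]
oil_bottle 0.68 [ 670. -142.    0.]
[(0.81, array([363., 288.])), (0.67, array([406., 411.])), (0.63, array([416., -56.]))]
edge off 0.8522089976244707 yaw 8.203986333277358 52
```

{"name": "arm_command", "arguments": {
  "targets": [
    [0,0.1,0.2,0],
    [0,0,0,0],
    [0,0,0,0],
    [0,0,0,0],
    [0,0,0,0],
    [0,0,0,0],
    [0,0,0,0]
  ]
}}

```text
t: 45.32
ee_pos: [608.6, 127.4, 60.7]
orientation: [-1.272, 1.105, -1.105]
ft_force: [-7.0, -1.2, 5.0]
width: 11.7
```

```bash
python3 - <<'E'
import st,top; st.st(5);top.edge('w19'); st.st(10)
E
```

```text
t 45.57 TCP local x,y,z [-17.8   0.3  60.7] yaw 8.07 tilt [0. 0.] F local [-7.  -0.1  5.3] M local [-0.04  1.2   0.  ] w 12.1
314 244 offset 18.5; 318 244 offset 18.5; 326 244 offset 18.5; 330 244 offset 18.5; 
toe [92.0, 122.0, 240.0, 239.0, 239.0, 239.0, 239.0, 238.0, 238.0, 238.0, 238.0]
t 46.12 TCP local x,y,z [-17.8   0.4  60.7] yaw 8.07 tilt [0. 0.] F local [-7.  -0.1  5.5] M local [-0.01  1.22  0.02] w 11.8
```

```bash
python3 -c "
from workcell import close_job; print(close_job())"
```

```text
the job is handed in; nothing more can be done
None
```

I handed the job in at about 46 s. The carton stands in the drawer, the drawer is shut, and the gripper still holds the square in the corner against the drawer front and the plate.

**What I did**
- **Carton:** I chose the white one over the green and yellow look-alikes. My first grasp closed on nothing, because the fingertips sat about 37 mm higher than stated. I corrected for that, stood the carton in the drawer with its long side along the drawer's depth, and let go.
- **Drawer:** I pushed it in with closed fingers until it stopped hard, at about 10 N.
- **Square:** On the first slide, friction on the plate tipped it in the grip by about 10°, an estimate from the wrist picture, and it leaned on the unit's top edge. I dragged it back, let it stand on the plate, regripped it, moved it in just above the plate until it met the front, then lowered it.

**Last checks**
- **Position:** The heel met a rigid stop within about 1 mm of where the pictures put the front.
- **Alignment:** The square's yaw is 8.07°, against about 7.9 to 8.2° measured on the front. The tool shows no tilt, and the square's top edge has not moved in the grip.
- **Forces:** They held steady at about 7 N backward and 5.5 N upward on the tool, so the plate takes roughly 10 N with the square's weight.

**Doubts**
- Friction on the plate could account for much of the 7 N, so the proof of contact with the front is the stop felt while the square was clear of the plate.
- After the finger push, one picture suggested the drawer front still stood out 1 to 2 mm. The square's stop fits it being shut, but I could not confirm that separately.
- I could not see the carton once the drawer was shut. With the drawer open it was detected where I had put it; a rough position fit from the top camera during closing was poor and about 17 mm off.
- In the last top picture the oil bottle, the sample cup and the three look-alike cartons were about where they began. The petri dish was not detected there; I did not knowingly touch it.

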